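# Knock the lamp socket's lock pin down

### The arm

A 7-joint arm with a two-finger parallel gripper is mounted at the origin on the work surface. World frame = base frame: x ahead of the robot, y to its left, z up, the work surface at z = 0. Lengths are in m, angles in rad, forces in N, time in s.
With the tool pointing down it reaches from about 0.4 to 0.875 m from the base axis. Payload 19.3 kg.
Tool frame: the origin (TCP) lies at the very end of the fingers, on their centre line; the grasp point (between the pads) lies 19 mm behind it; z points along the fingers, y is the line along which they close (so a half turn about z gives the same grasp; the last joint's range is limited). The gripper opens to 85 mm and grips with 20 to 120 N. Pads are 22 mm wide; open, the fingers measure 114 mm over their backs; the gripper's body (76 mm by 85 mm) begins 54 mm behind the grasp point. The pads swing forward as they close: fully open they stand 13 mm farther back than shut.
Start: joints at [1.207, 0.521, -0.036, 1.599, 0.021, 1.021, -0.113], TCP at [0.181, -0.598, 0.2] pointing down, gripper open.
Joint ranges: [-2.91, 2.91], [-0.3, 2.13], [-1.5, 1.42], [0.17, 2.43], [-1.26, 4.41], [0.16, 1.93], [-2.52, 2.52]. Speed limits (rad/s): [1.89, 1.89, 2.39, 2.39, 3.01, 3.01, 3.01].

### API

Orientations are given as [roll, pitch, yaw] about the fixed x, y, z axes, in that order (R = Rz(yaw) Ry(pitch) Rx(roll)).
In Python, from workcell import monitor, optics, workorder gives the robot as it stands.
- The arm moves only by the tool apply_moves, never from a script. Its arguments are lists of equal length, an entry for each row: "linear": the shift along the tool's x, y, z each as a share of 0.1 m, from -1 to 1, a list of three; "delta_rot": the turn, a rotation vector about the tool's x, y, z each as a share of 120 degrees, from -1 to 1, a list of three. A call has exactly 5 rows; each row is the pose to reach, as a shift and turn from the pose commanded when the call began, along the tool's axes at that moment; what a row does not reach only later rows make up. A row lasts 1/12 s, in which the tool goes at most 41.7 mm and 7.16 degrees, less where a joint would pass 70% of its speed; a pose out of reach is approached as far as the arm can. A call with a number of a shift or a turn outside -1 to 1 is refused whole. A call with a gripper value outside its range is refused whole. "gripper" is the opening, from -1 (shut) to 1 (fully open), set as the call begins (left out, the last holds). The fingers move at their own pace and stop on an object; "force" is the grip in N (left out, the last holds). Time passes only in rows, so rows that repeat a pose let the fingers close, or fill a call up. It gives the time, the measured TCP pose, the force, the opening and the grip force at its end, in the units of the state.
- monitor.observe(): the state, without advancing time (a new reading comes with each control period).
- optics.grab_frame(name): name is "scene" or "top"; returns (picture, depth): 400x640x3 uint8, red, green, blue; 400x640 float32, m along the optical axis (not along the pixel's ray), 0 where there is no reading.
- optics.camera_info(name): a dict with "fx", "fy", "cx", "cy" (pixels), "D" ([k1, k2, p1, p2, k3] as OpenCV has them; the pictures are not rectified), "rvec" (rotation vector, rad) and "tvec" (3), from world to camera coordinates, as OpenCV has them. Camera axes: x right, y down, z forward; pixel columns grow to the right and rows downward; lengths in m; the calibration is good to about 2 mm. A picture is of the moment at which its call begins. camera_info takes no time and is no camera call.
- workorder.job_done(): hands the job in; it is judged then, once.
The state is a dict: "clock": time; "qpos": joint angles; "qd": joint speeds; "joint_efforts": joint torques, N m; "position": TCP position; "tool_rot": TCP orientation; "force": force on the tool from outside, world axes, zero at the start; "moment": the same for the moment, N m; "grip_width": finger opening in m; "finger_force": force on a finger pad.
Only numpy, scipy, OpenCV 4.12 (cv2) and the standard library are available. Lean on these libraries where they do the work, as an engineer would, in place of code of your own. Each camera call takes 0.05 s, during which the arm holds its last target. There are 200 camera calls.

### The job

Lock the lamp post in its bayonet socket: stand the brass centre punch, tip first, in the leaning guide tube and let go of it, then strike its head briskly with the white face of the mallet so that the red sprung lock pin at the bottom of the tube snaps down and stays down. Leave the punch in the tube, stand the mallet back face down on its black rubber pad, and do not disturb the other things on the bench.

Things in the scene. Friction and masses are not known exactly. Their poses are not given: they have to be found in the camera images.
- socket: Fixed chrome bayonet socket with lamp post. Origin on the bench, z up. Flange 170 mm across, 8 mm high, centred at x +15, y +15 mm. Steel post 20 mm thick at x +50, y +45 mm (60 mm collar at its foot), with a small black lamp head 40 mm across on top, 222 mm high in all. The guide tube leans out over the -x side.
- guide: Fixed steel guide tube, leaning 30 degrees from vertical towards the socket's -x. Origin at the centre of its open mouth, 80 mm above the bench; z points out along the bore, y is level. Bore 19 mm, widening to 30 mm in the last 7 mm at the mouth; tube 26 mm outside (37 mm at the mouth). The flat top of the red pin closes the bore 45 mm below the mouth (57 mm when down).
- pin (a joint): Travel of the red lock pin down the tube, m: 0 = up (start), 0.012 = fully down. Over-centre spring: it resists with about 8 N at first, springs back up if let go before 0.008, snaps down to 0.012 and stays there if pushed past that.
- punch: Loose brass centre punch, 135 mm long, 0.16 kg, 16 mm thick round shank; the tip tapers to 12 mm over its first 6 mm, the head is 19 mm thick over the last 14 mm with a flat end. Origin at the tip, z points from tip to head (head end at z = +135 mm). It starts upright, tip down, in the stand.
- punch_head (a point): Centre of the flat head end of the punch, which the mallet strikes; z points out along the punch.
- stand: Fixed grey plastic block 70 x 70 x 50 mm, origin at the centre of its underside, with a hole 19 mm across and 35 mm deep in the middle of its top, which holds the punch upright (tip 15 mm above the bench).
- mallet: Loose mallet, 0.36 kg, standing on its white striking face. Head: upright cylinder 44 mm across and 64 mm high (white below, red on top). Origin at the centre of the white face, z runs up through the head to the red face. The flat-sided wooden handle runs level along -x, from the head out to 142 mm from the head's axis; it is 20 mm wide (y) and 26 mm high, its middle 32 mm above the white face.
- pad: Fixed round black rubber pad, 100 mm across, 4 mm thick, where the mallet stands. Origin at the centre of its underside.
- dish: Loose stainless kidney dish, about 190 x 95 mm, 36 mm high; leave alone.
- battery: Loose black battery pack, 60 x 100 x 36 mm, origin under its centre; leave alone.
- palette: Loose white porcelain palette, 85 x 125 x 14 mm; leave alone.
- ink_a: Loose blue ink bottle, 36 mm across, 100 mm high; leave alone.
- ink_b: Loose orange ink bottle, 36 mm across, 100 mm high; leave alone.
- cup: Loose blue cup, 70 mm across, 80 mm high; leave alone.
Not all that is in view belongs to the job. Several things have the shape of the punch; the one meant has the colours described above. Leave any green look-alike of the mallet alone.

How it is judged:
On the way, in this order (a step that is already met when the one before it is completed fails the run):
1. the punch stands tip first in the guide tube, let go, with the pin still up (z of punch in the frame of guide below -0.035 m and x of punch in the frame of guide between -0.008 and 0.008 m and y of punch in the frame of guide between -0.008 and 0.008 m and contact force between each of the arm, the fingers and punch below 0.3 N and value of joint pin below 0.004 m), for 0.2 s.
2. the mallet is swung at the punch: its white face within 40 mm of the head of the punch and moving faster than 0.05 m/s, pin still up (z of punch in the frame of guide below -0.035 m and x of punch in the frame of guide between -0.008 and 0.008 m and y of punch in the frame of guide between -0.008 and 0.008 m and distance between mallet and punch_head below 0.04 m and linear speed of mallet above 0.05 m/s and value of joint pin below 0.006 m).
3. the pin is down, with the mallet's white face within 50 mm of the head of the punch (value of joint pin above 0.0105 m and distance between mallet and punch_head below 0.05 m).
At the end, for the whole second after the job is handed in: The lock pin is down by more than 10.5 mm, the punch rests tip first in the guide tube with its tip more than 48 mm below the mouth, and the mallet stands at rest face down on its pad: its axis within 35 mm of the pad's centre, within 0.1 rad of upright, its face less than 12 mm above the bench (value of joint pin above 0.0105 m and z of punch in the frame of guide below -0.048 m and x of punch in the frame of guide between -0.008 and 0.008 m and y of punch in the frame of guide between -0.008 and 0.008 m and linear speed of each of punch, mallet below 0.03 m/s and horizontal distance between mallet and pad below 0.035 m and angle between mallet's own z axis and vertical below 0.1 rad and height (world z) of mallet below 0.012 m and z of mallet in the frame of pad above -0.002 m); the robot touches nothing.
It fails at once if the pin is driven down by the gripper or arm on the punch instead of the mallet (value of joint pin above 0.007 m and contact force between any of the fingers, the arm and punch above 1 N).
It fails at once if a bystander (dish, battery pack, palette, ink bottle or cup) is moved more than 25 mm (distance of any of dish, battery, palette, ink_a, ink_b, cup from where it was at the start of the episode above 0.025 m).
It also fails if it takes over 54 s, if anything falls off the work surface, if the arm or the gripper's body presses on something with over 40 N, if the wrist force passes 120 N, or if a joint passes its speed limit or range.

## Working session

There is one attempt and no reset: what is moved stays moved. The work goes in short steps, Python scripts to look and compute and a tool call to move; the robot and the scene stay as the last step left them, time stands still between calls to the robot, and variables do not carry over. Pictures are saved under pics/ and viewed, at most 10 in all, crops included, and the job is handed in when it is done.

Besides the shell and the picture viewer there is one more tool, called after "Call:" as name(argument=value, ...), one argument or row to a line, values as JSON. apply_moves: Moves the arm, as the interface text tells. Its arguments: {"type":"object","properties":{"linear":{"type":"array"},"delta_rot":{"type":"array"},"gripper":{"type":"number"},"force":{"type":"number"}},"required":["linear","delta_rot"]}

```bash
mkdir -p pics; cat > h.py <<'E'
import numpy as np, cv2
from scipy.spatial.transform import Rotation as R
from workcell import monitor, optics, workorder
def grab(n,tag):
    p,d=optics.grab_frame(n); cv2.imwrite(f'pics/{tag}.png',p[:,:,::-1]); np.save(f'pics/{tag}.npy',d); return p,d
def w(n,uv,z):
    "pixels with depths -> world"
    c=optics.camera_info(n);K=np.array([[c['fx'],0,c['cx']],[0,c['fy'],c['cy']],[0,0,1.]])
    q=cv2.undistortPoints(np.float64(uv).reshape(-1,1,2),K,np.float64(c['D'])).reshape(-1,2)
    P=np.c_[q,np.ones(len(q))]*np.reshape(z,(-1,1))
    M=cv2.Rodrigues(np.float64(c['rvec']))[0]
    return (P-np.ravel(c['tvec']))@M
def proj(n,X):
    c=optics.camera_info(n);K=np.array([[c['fx'],0,c['cx']],[0,c['fy'],c['cy']],[0,0,1.]])
    return cv2.projectPoints(np.float64(X).reshape(-1,1,3),np.float64(c['rvec']),np.float64(c['tvec']),K,np.float64(c['D']))[0].reshape(-1,2)
E
python3 - <<'E'
from h import *
for n in('scene','top'):
    grab(n,n+'0'); c=optics.camera_info(n); M=cv2.Rodrigues(np.float64(c['rvec']))[0]
    print(n,c['fx'],'pos',-M.T@np.ravel(c['tvec']),'fwd',M[2])
print(monitor.observe())
E
```

```text
scene 392.2478348599959 pos [0.8899063  0.460286   0.98140712] fwd [-0.29937287 -0.44850337 -0.84215237]
top 434.8530036296316 pos [0.42324393 0.01193583 1.52018737] fwd [ 0.11359985 -0.00575909 -0.99350989]
{'clock': 0.1, 'qpos': array([ 1.20681884,  0.52196605, -0.03633395,  1.59988808,  0.02118293,
        1.02107724, -0.11277884]), 'qd': array([ 0.0001402 , -0.00036526,  0.00246221, -0.00243308,  0.00028762,
        0.00032995,  0.00026217]), 'joint_efforts': array([ 4.04030696e-03, -9.28480268e+01,  1.98434561e+00, -3.70527864e+01,
        1.81219471e-02,  5.39122178e-03, -1.04241217e-04]), 'position': array([ 0.18087383, -0.59794821,  0.19949849]), 'tool_rot': array([-3.14063911e+00,  4.61738366e-05,  2.93783286e-01]), 'force': array([ 0.31386875,  0.0850335 , -0.10735661]), 'moment': array([0.04836861, 0.00274871, 0.00861852]), 'finger_force': 0.0, 'grip_width': 0.08541527148429807}
```

View pics/scene0.png

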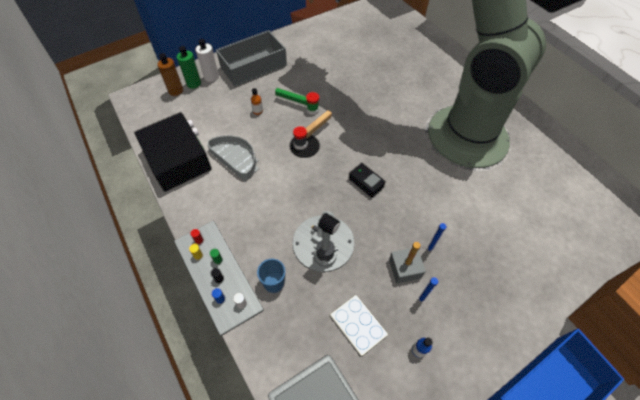

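View pics/top0.png

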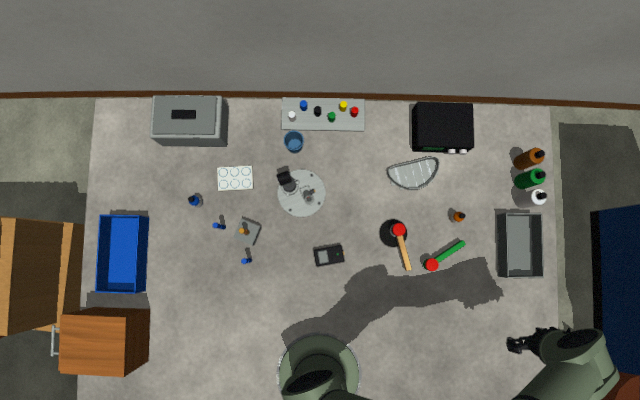

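```bash
python3 - <<'E'
import cv2,numpy as np
s=cv2.imread('pics/scene0.png');t=cv2.imread('pics/top0.png')
def cr(i,x,y): return cv2.resize(i[y:y+75,x:x+100],(400,300),interpolation=cv2.INTER_CUBIC)
cv2.imwrite('pics/c1.png',np.vstack([np.hstack([cr(s,275,200),cr(s,365,215)]),np.hstack([cr(t,255,155),cr(t,370,205)])]))
E
```

```text
(no output)
```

View pics/c1.png

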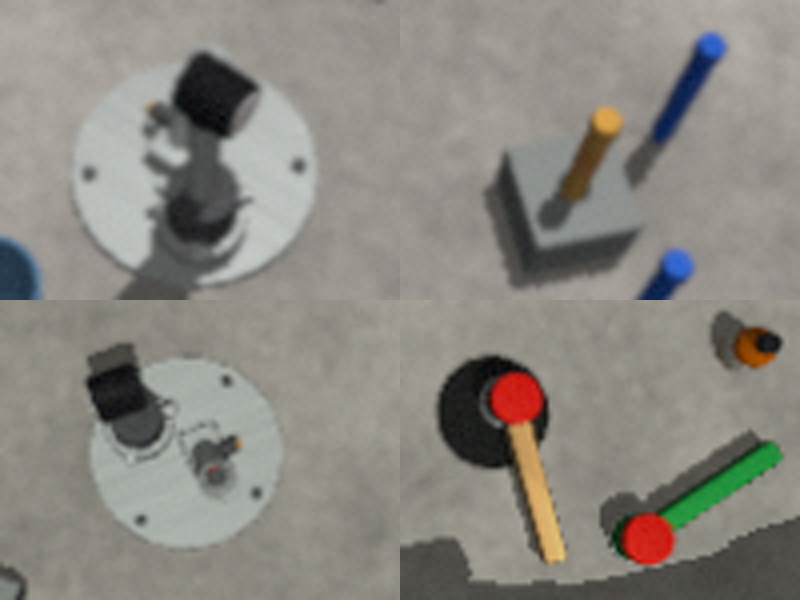

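```bash
cat >> h.py <<'E'
def cloud(n,tag,x0,y0,x1,y1):
    d=np.load(f'pics/{tag}.npy'); v,u=np.mgrid[y0:y1,x0:x1]; z=d[y0:y1,x0:x1].ravel()
    uv=np.c_[u.ravel(),v.ravel()]; k=z>0; return w(n,uv[k],z[k]),uv[k]
E
python3 - <<'E'
from h import *
np.set_printoptions(precision=4,suppress=True)
C={}
for n,t,b in(('top','top0',(260,155,345,225)),('scene','scene0',(285,205,365,280))):
    P,uv=cloud(n,t,*b)
    print(n,'bench z',np.median(P[P[:,2]<.004][:,2]))
    fl=P[(P[:,2]>.005)&(P[:,2]<.014)]
    c,r=cv2.minEnclosingCircle(np.float32(fl[:,:2]));print('flange',np.median(fl[:,2]),c,r,'bbox mid',(fl.min(0)+fl.max(0))/2,(fl.max(0)-fl.min(0)))
    hi=P[P[:,2]>.2];print('lamp',hi.min(0),hi.max(0),hi.mean(0),len(hi))
    for a in(.03,.05,.07,.09,.11,.13,.15,.18):
        s=P[(P[:,2]>a)&(P[:,2]<a+.02)]; print(a,len(s), s.mean(0) if len(s) else '')
    m=(P[:,2]>.068)&(P[:,2]<.1); 
    print(np.c_[P[m],uv[m]][:60])
# mallet,pad,stand,punch
for n,t,b,lab in(('top','top0',(370,210,420,275),'mallet'),('scene','scene0',(280,105,340,160),'mallet')):
    P,uv=cloud(n,t,*b); s=P[P[:,2]>.06]; print(lab,n,len(s),s.mean(0),s.min(0),s.max(0))
    h=P[(P[:,2]>.035)&(P[:,2]<.055)]; print(' handle',len(h),np.median(h[:,2]),h.min(0),h.max(0)); h=h[:,:2]; q=h.mean(0);print(q,np.linalg.svd(h-q,full_matrices=False)[2][0])
for n,t,b in(('top','top0',(232,212,270,248)),('scene','scene0',(385,235,430,290))):
    P,uv=cloud(n,t,*b); s=P[P[:,2]>.135]; print('punch',n,len(s),s.mean(0),s[:,2].max())
    s=P[(P[:,2]>.045)&(P[:,2]<.054)];print('stand',len(s),s[:,2].mean(),cv2.minAreaRect(np.float32(s[:,:2])))
E
```

```text
top bench z 3.880047299473029e-05
flange 0.007956539537298872 (0.6372485160827637, 0.07387903332710266) 0.18660050630569458 bbox mid [0.6376 0.0724 0.0095] [0.2494 0.3    0.009 ]
lamp [0.6201 0.0966 0.2012] [0.6642 0.14   0.2273] [0.6406 0.1184 0.2182] 158
0.03 115 [0.6283 0.0792 0.0373]
0.05 71 [0.617  0.0745 0.0634]
0.07 118 [0.6159 0.0777 0.0757]
0.09 6 [0.6384 0.1089 0.0972]
0.11 6 [0.6385 0.1105 0.1147]
0.13 4 [0.6366 0.1095 0.1376]
0.15 0 
0.18 2 [0.6254 0.1143 0.1987]
[[  0.6659   0.1029   0.0707 292.     178.    ]
 [  0.6617   0.1025   0.0752 292.     179.    ]
 [  0.6617   0.0991   0.0754 293.     179.    ]
 [  0.659    0.1027   0.0712 292.     180.    ]
 [  0.6592   0.0993   0.0704 293.     180.    ]
 [  0.6559   0.0993   0.0697 293.     181.    ]
 [  0.6549   0.0956   0.0759 294.     181.    ]
 [  0.6556   0.0924   0.0722 295.     181.    ]
 [  0.6519   0.1024   0.0729 292.     182.    ]
 [  0.6526   0.0993   0.0688 293.     182.    ]
 [  0.652    0.0957   0.0726 294.     182.    ]
 [  0.652    0.0923   0.0733 295.     182.    ]
 [  0.6449   0.1042   0.0955 291.     183.  
[... 5764 characters left out ...]
8208443152004 [ 0.3625 -0.3035  0.0353] [ 0.5076 -0.2375  0.0548]
[ 0.4235 -0.2774] [-0.9523 -0.3051]
mallet scene 137 [ 0.4971 -0.2577  0.0672] [ 0.4749 -0.2827  0.0603] [ 0.5181 -0.2366  0.0723]
 handle 264 0.047311943098898704 [ 0.3626 -0.37    0.0351] [ 0.5162 -0.2362  0.0549]
[ 0.4318 -0.2771] [0.9142 0.4052]
punch top 30 [0.4819 0.2534 0.1493] 0.155008451497167
stand 292 0.05003266632047833 ((0.48355919122695923, 0.2541259527206421), (0.07189247012138367, 0.06683576852083206), 68.75139617919922)
punch scene 64 [0.4841 0.2541 0.1473] 0.1519699070356583
stand 598 0.04910935088075339 ((0.48257502913475037, 0.25345414876937866), (0.07191124558448792, 0.07402973622083664), 67.0384750366211)
```

```bash
python3 - <<'E'
from h import *
from scipy.optimize import least_squares
np.set_printoptions(precision=4,suppress=True)
for n,t,b in(('top','top0',(265,158,340,222)),('scene','scene0',(287,208,362,278))):
    P,uv=cloud(n,t,*b)
    f=P[(P[:,2]>.005)&(P[:,2]<.011)]
    f=f[np.hypot(*(f[:,:2]-[.617,.075]).T)<.1]
    c0=np.array([.617,.073]); a=np.arctan2(*(f[:,:2]-c0).T[::-1]); r=np.hypot(*(f[:,:2]-c0).T)
    e=[]
    for k in range(36):
        m=np.floor((a+np.pi)/(2*np.pi)*36)==k
        if m.any(): e.append(f[m][np.argmax(r[m]),:2])
    e=np.array(e); s=least_squares(lambda p:np.hypot(*(e-p[:2]).T)-p[2],[*c0,.085],loss='soft_l1',f_scale=.002);print(n,'flange',s.x)
    m=(P[:,2]>.02)&(np.hypot(*(P[:,:2]-[.645,.111]).T)>.04)
    print(m.sum())
    if n=='top': print(np.c_[P[m],uv[m]].round(3))
    else:
        m&=P[:,2]<.1;print(P[m][::4].round(3))
E
python3 - <<'E'
import cv2,numpy as np
t=cv2.imread('pics/top0.png')[178:214,290:330]
cv2.imwrite('pics/c2.png',cv2.resize(t,None,fx=16,fy=16,interpolation=cv2.INTER_CUBIC))
E
```

```text
top flange [0.619  0.0756 0.0939]
187
[[  0.646   0.056   0.028 306.    186.   ]
 [  0.646   0.053   0.025 307.    186.   ]
 [  0.646   0.049   0.03  308.    186.   ]
 [  0.643   0.067   0.025 303.    187.   ]
 [  0.643   0.063   0.022 304.    187.   ]
 [  0.643   0.06    0.022 305.    187.   ]
 [  0.642   0.056   0.03  306.    187.   ]
 [  0.642   0.053   0.029 307.    187.   ]
 [  0.643   0.049   0.027 308.    187.   ]
 [  0.643   0.046   0.023 309.    187.   ]
 [  0.639   0.067   0.023 303.    188.   ]
 [  0.638   0.063   0.032 304.    188.   ]
 [  0.639   0.06    0.028 305.    188.   ]
 [  0.64    0.056   0.023 306.    188.   ]
 [  0.639   0.049   0.024 308.    188.   ]
 [  0.639   0.046   0.024 309.    188.   ]
 [  0.635   0.07    0.027 302.    189.   ]
 [  0.635   0.066   0.032 303.    189.   ]
 [  0.636   0.063   0.024 304.    189.   ]
 [  0.635   0.059   0.03  305.    189.   ]
 [  0.635   0.056   0.027 306.    189.   ]
 [  0.635   0.053   0.028 307.    189.   ]
 [  0.636   0.049   0.024 308.    189.   ]
 [  0.636   0.046   0.024 309.    189.   ]
 [  0.631   0.073   0.031 301.
[... 7181 characters left out ...]
0.072]
 [0.627 0.025 0.033]
 [0.629 0.028 0.034]
 [0.634 0.025 0.028]
 [0.625 0.032 0.03 ]
 [0.633 0.03  0.03 ]
 [0.625 0.038 0.034]
 [0.634 0.032 0.027]
 [0.627 0.041 0.036]
 [0.621 0.051 0.046]
 [0.628 0.043 0.034]
 [0.622 0.053 0.043]
 [0.628 0.047 0.035]
 [0.621 0.056 0.041]
 [0.629 0.05  0.034]
 [0.621 0.057 0.039]
 [0.632 0.048 0.028]
 [0.624 0.057 0.035]
 [0.635 0.048 0.025]
 [0.627 0.056 0.031]
 [0.641 0.048 0.025]
 [0.632 0.054 0.027]
 [0.648 0.048 0.027]
 [0.637 0.052 0.023]
 [0.63  0.062 0.031]
 [0.645 0.054 0.027]
 [0.635 0.059 0.026]
 [0.648 0.054 0.025]
 [0.639 0.059 0.024]
 [0.63  0.066 0.027]
 [0.642 0.059 0.021]
 [0.634 0.067 0.025]
 [0.64  0.067 0.027]
 [0.642 0.069 0.026]]
```

View pics/c2.png

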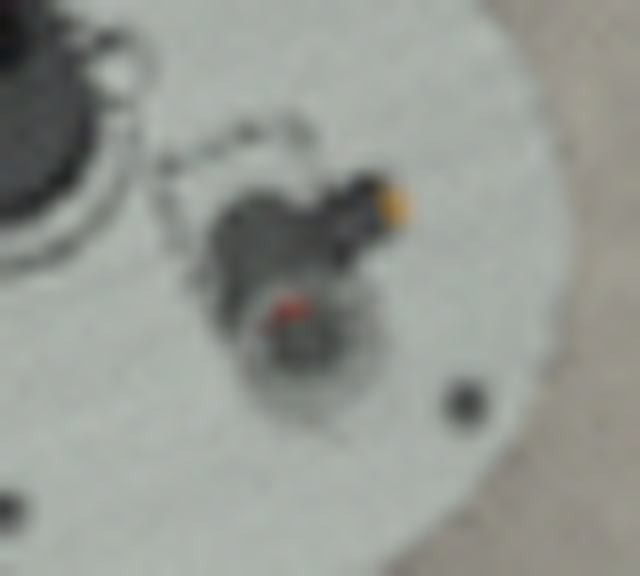

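```bash
cat >> h.py <<'E'
def atz(n,uv,z):
    "pixel rays cut with height z"
    a=w(n,uv,np.full(len(uv),.5)); b=w(n,uv,np.full(len(uv),1.)); t=(z-a[:,2])/(b[:,2]-a[:,2]); return a+t[:,None]*(b-a)
E
python3 - <<'E'
from h import *
from scipy.optimize import least_squares
np.set_printoptions(precision=4,suppress=True)
ht=np.array([[227,381],[257,493],[140,520]])/4.+[255-.375,155-75-.375]
hs=np.array([[89,174],[298,166]])/4.+[275-.375,200-.375]
H=atz('top',ht,.008);G=atz('scene',hs,.008);print(H,G)
# flange boundary by radial gradient in images
for n,c0 in(('top',(.622,.073)),('scene',(.622,.073))):
    im=cv2.imread(f'pics/{n}0.png').astype(float).mean(2); E=[]
    for a in np.radians(np.arange(0,360,5)):
        rr=np.arange(.07,.105,.0005); X=np.c_[c0[0]+rr*np.cos(a),c0[1]+rr*np.sin(a),np.full(len(rr),.008)]
        p=proj(n,X).astype(np.float32); v=cv2.remap(im.astype(np.float32),p[:,:1],p[:,1:],cv2.INTER_LINEAR).ravel()
        g=np.gradient(cv2.GaussianBlur(v[:,None],(1,9),2).ravel()); k=np.argmin(g)
        if g[k]<-1.0: E.append(X[k,:2])
    E=np.array(E); s=least_squares(lambda p:np.hypot(*(E-p[:2]).T)-p[2],[*c0,.085],loss='soft_l1',f_scale=.001); print(n,len(E),s.x)
    c=s.x[:2]
    for h in (H if n=='top' else G): d=h[:2]-c; print('  hole ang',np.degrees(np.arctan2(d[1],d[0]))%90, np.hypot(*d))
# mouth rim: 3D fit with tilt 30
P,uv=cloud('top','top0',302,193,316,207); Q,_=cloud('scene','scene0',318,205,336,218)
for n,A in(('top',P),('both',np.r_[P,Q])):
    A=A[(A[:,2]>.062)&(A[:,2]<.095)]
    def f(p):
        ax=np.array([-.5*np.cos(p[2]),-.5*np.sin(p[2]),.866]); d=A-[p[0],p[1],.08]; h=d@ax; r=np.linalg.norm(d-h[:,None]*ax,axis=1)
        return np.hypot(h,np.maximum(0,np.maximum(.014-r,r-.0185)))
    s=least_squares(f,[.59,.043,.3],loss='soft_l1',f_scale=.003);print(n,len(A),s.x,np.degrees(s.x[2]),abs(s.fun).mean())
print(atz('top',np.array([[309.0,199.1]]),.08))
E
```

```text
[[0.6887 0.0388 0.008 ]
 [0.5899 0.0107 0.008 ]
 [0.5644 0.1124 0.008 ]] [[0.6868 0.0377 0.008 ]
 [0.5627 0.1092 0.008 ]]
top 70 [0.6244 0.0737 0.0831]
  hole ang 61.489380172633936 0.07311507175631983
  hole ang 61.22996336189098 0.07186772664436096
  hole ang 57.16491905049952 0.07145503208589729
scene 61 [0.6232 0.0718 0.0837]
  hole ang 61.88323881354263 0.07216801374592473
  hole ang 58.20826774473156 0.07117321814086978
top 77 [0.5946 0.0445 0.5295] 30.338917865713213 0.006361143879914698
both 108 [0.5941 0.043  0.3878] 22.220107913792738 0.00505551694984971
[[0.594  0.0439 0.08  ]]
```

```bash
python3 - <<'E'
from h import *
from scipy.optimize import least_squares
np.set_printoptions(precision=4,suppress=True)
# post: vertical cylinder r=10, scene depth points
P,uv=cloud('scene','scene0',310,215,345,262)
A=P[(P[:,2]>.085)&(P[:,2]<.175)&(np.hypot(*(P[:,:2]-[.645,.112]).T)<.03)]
s=least_squares(lambda p:np.hypot(*(A[:,:2]-p).T)-.01,[.645,.111],loss='soft_l1',f_scale=.002);print('post',s.x,len(A),abs(s.fun).mean())
# silhouette mid columns
for z in (.1,.12,.14,.16):
    m=abs(P[:,2]-z)<.012; m&=np.hypot(*(P[:,:2]-[.645,.112]).T)<.03
    q=uv[m]; print(z,m.sum(),[ (r,q[q[:,1]==r,0].min(),q[q[:,1]==r,0].max()) for r in np.unique(q[:,1])])
# tube body
P,uv=cloud('top','top0',298,186,316,207); Q,_=cloud('scene','scene0',312,205,336,240)
ts={}
for n,A in(('top',P),('both',np.r_[P,Q])):
    A=A[(A[:,2]>.042)&(A[:,2]<.095)]
    def f(p):
        ax=np.array([-.5*np.cos(p[2]),-.5*np.sin(p[2]),.866]); d=A-[p[0],p[1],.08]; h=d@ax; r=np.linalg.norm(d-h[:,None]*ax,axis=1)
        rim=np.hypot(h,np.maximum(0,np.maximum(.015-r,r-.0185)))
        body=np.hypot(r-.013,np.maximum(0,h+.01)); lip=np.hypot(r-.0185,np.maximum(0,np.maximum(h,-.012-h)))
        pin=np.hypot(h+.045,np.maximum(0,r-.0095)); bore=np.hypot(r-.0095,np.maximum(0,h+.007))
        cone=abs(r-(.015+h*.0055/.007))*.79+1*np.maximum(0,-.007-h)
        return np.min([rim,body,lip,pin,bore,cone],0)
    for y0 in(.1,.3,.5):
        s=least_squares(f,[.593,.043,y0],loss='soft_l1',f_scale=.002);print(n,len(A),s.x[:2],np.degrees(s.x[2]),s.cost*1e6)
    for y in range(5,40,5):
        s=least_squares(lambda p:f([*p,np.radians(y)]),[.593,.043],loss='soft_l1',f_scale=.002);print('  ',y,s.x,s.cost*1e6)
E
```

```text
post [0.6455 0.1118] 125 0.00045598746801269445
0.1 33 [(np.int64(241), np.int64(321), np.int64(321)), (np.int64(242), np.int64(321), np.int64(321)), (np.int64(243), np.int64(321), np.int64(328)), (np.int64(244), np.int64(321), np.int64(328)), (np.int64(245), np.int64(321), np.int64(328)), (np.int64(246), np.int64(322), np.int64(328)), (np.int64(247), np.int64(325), np.int64(327))]
0.12 38 [(np.int64(236), np.int64(321), np.int64(321)), (np.int64(237), np.int64(321), np.int64(321)), (np.int64(238), np.int64(321), np.int64(329)), (np.int64(239), np.int64(321), np.int64(329)), (np.int64(240), np.int64(321), np.int64(329)), (np.int64(241), np.int64(321), np.int64(328)), (np.int64(242), np.int64(322), np.int64(328)), (np.int64(243), np.int64(322), np.int64(327)), (np.int64(244), np.int64(325), np.int64(325))]
0.14 37 [(np.int64(234), np.int64(329), np.int64(329)), (np.int64(235), np.int64(321), np.int64(329)), (np.int64(236), np.int64(321), np.int64(329)), (np.int64(237), np.int64(321), np.int64(329)), (np.int64(238), np.int64(322), np.int64(328)), (np.int64(239), np.int64(323), np.int64
[... 573 characters left out ...]
[0.5918 0.0433] 91.77837912806334
   15 [0.5924 0.0426] 84.40703316972504
   20 [0.5906 0.0429] 67.33929389075018
   25 [0.5911 0.043 ] 70.29742323110315
   30 [0.5914 0.0426] 76.75081956474578
   35 [0.5916 0.0423] 89.56932327130886
both 146 [0.5911 0.0427] 21.622583923033925 93.41527991448775
both 146 [0.5911 0.0427] 21.62257930625424 93.41527991443454
both 146 [0.5913 0.0429] 23.526858675781824 95.33294449073492
   5 [0.5921 0.0433] 140.8147516126271
   10 [0.592  0.0425] 120.2047685376051
   15 [0.5925 0.0425] 110.14265665019511
   20 [0.5909 0.0429] 94.22872302559095
   25 [0.5913 0.0429] 96.38701081126395
   30 [0.5916 0.0425] 105.09010144158164
   35 [0.5919 0.0422] 125.29477494080201
```

```bash
cat >> h.py <<'E'
PSI=np.radians(21); AX=np.array([-.5*np.cos(PSI),-.5*np.sin(PSI),.75**.5]); MOUTH=np.array([.5915,.043,.08])
def down(yaw): return R.from_euler('xyz',[np.pi,0,np.radians(yaw)])
def lean(yaw): # tool z=-AX, from down(yaw) by tilting about y_s
    ys=np.array([-np.sin(PSI),np.cos(PSI),0]); return R.from_rotvec(-np.radians(30)*ys)*down(yaw)
def cur():
    s=monitor.observe(); print('t',round(s['clock'],2),'p',s['position'].round(4),'q',s['qpos'].round(2),'F',s['force'].round(1),'w',round(s['grip_width'],4),'ff',round(s['finger_force'],1)); return s['position'],R.from_euler('xyz',s['tool_rot'])
def plan(p,r,targets):
    "chain of calls: shares for each target (p,R)"
    for tp,tr in targets:
        while True:
            l=r.inv().apply(tp-p)/.1; a=(r.inv()*tr).as_rotvec()/np.radians(120)
            k=max(1,abs(l).max(),np.linalg.norm(a)/.29)
            ll=(l/k).round(3); aa=(a/k).round(3)
            p=p+r.apply(ll*.1); r=r*R.from_rotvec(aa*np.radians(120))
            print('lin',ll.tolist(),'rot',aa.tolist(),'->',p.round(3))
            if k==1: break
        print('--')
E
python3 - <<'E'
from h import *
np.set_printoptions(precision=4,suppress=True)
print('pad',atz('top',[[393,232.6]],.004))
P,uv=cloud('top','top0',420,238,470,272);s=P[P[:,2]>.06];print('green head',s.mean(0))
for b in((210,215,228,235),(238,250,256,268)):
    P,uv=cloud('top','top0',*b);s=P[P[:,2]>.05];print('blue',s.mean(0),s.max(0))
p,r=cur()
plan(p,r,[(np.array([.44,-.28,.26]),down(70)),(np.array([.4825,.254,.26]),down(111)),(np.array([.4825,.254,.091]),down(111))])
E
```

```text
pad [[ 0.4902 -0.2501  0.004 ]]
green head [ 0.3839 -0.3712  0.0644]
blue [0.4996 0.3409 0.1163] [0.5084 0.3534 0.1428]
blue [0.3894 0.2437 0.1184] [0.3962 0.2547 0.1412]
t 0.1 p [ 0.1809 -0.5979  0.1995] q [ 1.21  0.52 -0.04  1.6   0.02  1.02 -0.11] F [ 0.3  0.1 -0.1] w 0.0854 ff 0.0
lin [1.0, -0.674, -0.177] rot [-0.0, -0.0, -0.13] -> [ 0.257 -0.504  0.217]
lin [1.0, -0.333, -0.155] rot [-0.0, -0.0, -0.114] -> [ 0.324 -0.423  0.233]
lin [1.0, -0.082, -0.148] rot [-0.0, -0.0, -0.108] -> [ 0.387 -0.345  0.248]
lin [0.83, 0.12, -0.123] rot [-0.0, -0.0, -0.091] -> [ 0.44 -0.28  0.26]
--
lin [1.0, -0.277, 0.001] rot [-0.0, -0.0, -0.066] -> [ 0.448 -0.177  0.26 ]
lin [1.0, -0.132, 0.001] rot [-0.0, -0.0, -0.064] -> [ 0.456 -0.076  0.26 ]
lin [1.0, 0.003, 0.001] rot [-0.0, -0.0, -0.064] -> [0.464 0.024 0.26 ]
lin [1.0, 0.137, 0.001] rot [-0.0, -0.0, -0.065] -> [0.472 0.124 0.26 ]
lin [1.0, 0.28, 0.001] rot [-0.0, -0.0, -0.066] -> [0.48  0.228 0.26 ]
lin [0.241, 0.105, -0.0] rot [0.0, -0.0, -0.017] -> [0.483 0.254 0.26 ]
--
lin [-0.001, -0.0, 1.0] rot [0.0, -0.0, 0.0] -> [0.483 0.254 0.16 ]
lin [-0.001, -0.0, 0.69] rot [0.0, -0.0, 0.0] -> [0.483 0.254 0.091]
--
```

Call:
apply_moves(
  linear=[
    [0.2,-0.13,-0.04],
    [0.5,-0.33,-0.09],
    [0.8,-0.54,-0.14],
    [1.0,-0.67,-0.18],
    [1.0,-0.67,-0.18],
  ],
  delta_rot=[
    [0,0,-0.03],
    [0,0,-0.06],
    [0,0,-0.1],
    [0,0,-0.13],
    [0,0,-0.13],
  ],
  gripper=0.1,
)

```text
clock: 0.52
position: [0.2614, -0.5016, 0.2189]
tool_rot: [3.141, -0.002, 0.576]
force: [0.7, -0.3, 0.6]
grip_width: 0.0474
finger_force: 0.0
```

Call:
apply_moves(
  linear=[
    [0.4,-0.13,-0.06],
    [0.8,-0.26,-0.12],
    [1.0,-0.33,-0.16],
    [1.0,-0.33,-0.16],
    [1.0,-0.33,-0.16],
  ],
  delta_rot=[
    [0,0,-0.04],
    [0,0,-0.08],
    [0,0,-0.11],
    [0,0,-0.11],
    [0,0,-0.11],
  ],
)

```text
clock: 0.93
position: [0.3246, -0.4233, 0.2343]
tool_rot: [3.141, 0.0, 0.798]
force: [-2.3, -0.2, 0.1]
grip_width: 0.0472
finger_force: 0.0
```

Call:
apply_moves(
  linear=[
    [0.4,-0.03,-0.06],
    [0.8,-0.06,-0.12],
    [1.0,-0.08,-0.15],
    [1.0,-0.08,-0.15],
    [1.0,-0.08,-0.15],
  ],
  delta_rot=[
    [0,0,-0.04],
    [0,0,-0.08],
    [0,0,-0.11],
    [0,0,-0.11],
    [0,0,-0.11],
  ],
)

```text
clock: 1.35
position: [0.3881, -0.3469, 0.2489]
tool_rot: [-3.141, 0.0, 1.027]
force: [-0.5, -0.8, -0.9]
grip_width: 0.0466
finger_force: 0.0
```

Call:
apply_moves(
  linear=[
    [0.4,0.05,-0.06],
    [0.8,0.12,-0.12],
    [0.83,0.12,-0.12],
    [0.83,0.12,-0.12],
    [0.83,0.12,-0.12],
  ],
  delta_rot=[
    [0,0,-0.04],
    [0,0,-0.08],
    [0,0,-0.09],
    [0,0,-0.09],
    [0,0,-0.09],
  ],
)

```text
clock: 1.77
position: [0.4405, -0.2833, 0.2606]
tool_rot: [-3.141, 0.0, 1.212]
force: [-0.9, -0.9, 0.0]
grip_width: 0.0471
finger_force: 0.0
```

Call:
apply_moves(
  linear=[
    [0.4,-0.11,0],
    [0.8,-0.22,0],
    [1.0,-0.28,0],
    [1.0,-0.28,0],
    [1.0,-0.28,0],
  ],
  delta_rot=[
    [0,0,-0.03],
    [0,0,-0.05],
    [0,0,-0.07],
    [0,0,-0.07],
    [0,0,-0.07],
  ],
)

```text
clock: 2.18
position: [0.4495, -0.1791, 0.261]
tool_rot: [-3.141, 0.001, 1.36]
force: [0.9, -1.2, 0.3]
grip_width: 0.0469
finger_force: 0.0
```

Call:
apply_moves(
  linear=[
    [0.4,-0.05,0],
    [0.8,-0.1,0],
    [1.0,-0.13,0],
    [1.0,-0.13,0],
    [1.0,-0.13,0],
  ],
  delta_rot=[
    [0,0,-0.03],
    [0,0,-0.05],
    [0,0,-0.06],
    [0,0,-0.06],
    [0,0,-0.06],
  ],
)

```text
clock: 2.6
position: [0.458, -0.079, 0.2609]
tool_rot: [-3.141, 0.0, 1.485]
force: [0.2, -0.8, 0.9]
grip_width: 0.0471
finger_force: 0.0
```

Call:
apply_moves(
  linear=[
    [0.4,0,0],
    [0.8,0,0],
    [1.0,0,0],
    [1.0,0,0],
    [1.0,0,0],
  ],
  delta_rot=[
    [0,0,-0.03],
    [0,0,-0.05],
    [0,0,-0.06],
    [0,0,-0.06],
    [0,0,-0.06],
  ],
)

```text
clock: 3.02
position: [0.4667, 0.0204, 0.2607]
tool_rot: [-3.141, 0.0, 1.611]
force: [0.2, -0.3, 0.3]
grip_width: 0.0466
finger_force: 0.0
```

Call:
apply_moves(
  linear=[
    [0.4,0.06,0],
    [0.8,0.11,0],
    [1.0,0.14,0],
    [1.0,0.14,0],
    [1.0,0.14,0],
  ],
  delta_rot=[
    [0,0,-0.03],
    [0,0,-0.05],
    [0,0,-0.06],
    [0,0,-0.06],
    [0,0,-0.06],
  ],
)

```text
clock: 3.43
position: [0.4766, 0.1207, 0.2606]
tool_rot: [-3.141, 0.0, 1.736]
force: [-0.7, -1.6, -0.0]
grip_width: 0.0474
finger_force: 0.0
```

Call:
apply_moves(
  linear=[
    [0.4,0.12,0],
    [0.8,0.22,0],
    [1.0,0.28,0],
    [1.0,0.28,0],
    [1.0,0.28,0],
  ],
  delta_rot=[
    [0,0,-0.03],
    [0,0,-0.05],
    [0,0,-0.07],
    [0,0,-0.07],
    [0,0,-0.07],
  ],
)

```text
clock: 3.85
position: [0.4877, 0.2239, 0.2605]
tool_rot: [-3.141, 0.001, 1.883]
force: [0.5, -0.1, 0.2]
grip_width: 0.0468
finger_force: 0.0
```

```bash
python3 - <<'E'
from h import *
p,r=cur()
plan(p,r,[(np.array([.4825,.254,.24]),down(111)),(np.array([.4825,.254,.091]),down(111))])
E
```

```text
t 3.85 p [0.4877 0.2239 0.2605] q [ 0.    0.39 -0.73  1.73  0.29  1.13 -0.5 ] F [ 0.5 -0.1  0.2] w 0.0468 ff 0.0
lin [0.302, 0.043, 0.204] rot [-0.0, 0.0, -0.026] -> [0.482 0.254 0.24 ]
--
lin [0.001, 0.001, 1.0] rot [-0.0, 0.0, 0.0] -> [0.482 0.254 0.14 ]
lin [0.0, 0.001, 0.49] rot [-0.0, 0.0, 0.0] -> [0.483 0.254 0.091]
--
```

Call:
apply_moves(
  linear=[
    [0.2,0.03,0.1],
    [0.3,0.04,0.2],
    [0.3,0.04,0.2],
    [0.3,0.04,0.2],
    [0.3,0.04,0.2],
  ],
  delta_rot=[
    [0,0,-0.03],
    [0,0,-0.03],
    [0,0,-0.03],
    [0,0,-0.03],
    [0,0,-0.03],
  ],
)

```text
clock: 4.27
position: [0.4824, 0.2533, 0.2413]
tool_rot: [3.142, 0.001, 1.945]
force: [0.1, 0.0, 0.6]
grip_width: 0.0472
finger_force: 0.0
```

Call:
apply_moves(
  linear=[
    [0,0,0.3],
    [0,0,0.6],
    [0,0,0.9],
    [0,0,1.0],
    [0,0,1.0],
  ],
  delta_rot=[
    [0,0,0],
    [0,0,0],
    [0,0,0],
    [0,0,0],
    [0,0,0],
  ],
)

```text
clock: 4.68
position: [0.4811, 0.2537, 0.1396]
tool_rot: [-3.139, 0.001, 1.947]
force: [0.1, 0.3, 0.5]
grip_width: 0.0467
finger_force: 0.0
```

Call:
apply_moves(
  linear=[
    [0,0,0.2],
    [0,0,0.4],
    [0,0,0.49],
    [0,0,0.49],
    [0,0,0.49],
  ],
  delta_rot=[
    [0,0,0],
    [0,0,0],
    [0,0,0],
    [0,0,0],
    [0,0,0],
  ],
)

```text
clock: 5.1
position: [0.4821, 0.2556, 0.0933]
tool_rot: [3.141, -0.0, 1.948]
force: [0.4, -0.7, 0.8]
grip_width: 0.047
finger_force: 0.0
```

Call:
apply_moves(
  linear=[
    [0,0,0],
    [0,0,0],
    [0,0,0],
    [0,0,0],
    [0,0,0],
  ],
  delta_rot=[
    [0,0,0],
    [0,0,0],
    [0,0,0],
    [0,0,0],
    [0,0,0],
  ],
  gripper=-1,
  force=40,
)

```text
clock: 5.52
position: [0.4822, 0.2559, 0.0932]
tool_rot: [3.14, -0.0, 1.948]
force: [-0.3, 0.2, 8.7]
grip_width: 0.0171
finger_force: 38.8
```

```bash
python3 - <<'E'
from h import *
p,r=cur(); print(r.as_euler('xyz'))
G=MOUTH
# tip lies 76 mm ahead of TCP along tool z
f=lambda d:G+AX*(d+.076)
plan(p,r,[(np.array([.483,.254,.24]),down(111)),(f(.06),lean(111)),(f(.012),lean(111)),(f(-.042),lean(111))])
E
```

```text
t 5.52 p [0.4822 0.2559 0.0932] q [-0.14  0.61 -0.64  1.88  0.49  0.81 -0.66] F [-0.3  0.2  8.7] w 0.0171 ff 38.8
[ 3.13961577e+00 -1.74950812e-04  1.94821751e+00]
lin [-0.014, 0.002, -1.0] rot [0.001, -0.0, 0.004] -> [0.483 0.255 0.193]
lin [-0.007, 0.001, -0.468] rot [-0.0, -0.0, 0.001] -> [0.483 0.254 0.24 ]
--
lin [-1.0, -0.18, 0.179] rot [-0.106, -0.0, 0.0] -> [0.502 0.154 0.222]
lin [-1.0, -0.215, 0.135] rot [-0.106, -0.0, 0.0] -> [0.521 0.054 0.204]
lin [-0.358, -0.086, 0.03] rot [-0.038, -0.0, 0.0] -> [0.528 0.019 0.198]
--
lin [-0.0, 0.0, 0.48] rot [-0.0, -0.0, 0.0] -> [0.55  0.027 0.156]
--
lin [-0.001, 0.0, 0.54] rot [-0.0, -0.0, 0.0] -> [0.576 0.037 0.109]
--
```

Call:
apply_moves(
  linear=[
    [0,0,-0.2],
    [0,0,-0.45],
    [0,0,-0.7],
    [0,0,-0.95],
    [0,0,-1.0],
  ],
  delta_rot=[
    [0,0,0],
    [0,0,0],
    [0,0,0],
    [0,0,0],
    [0,0,0],
  ],
)

```text
clock: 5.93
position: [0.4826, 0.2565, 0.1961]
tool_rot: [3.137, -0.0, 1.948]
force: [0.7, 0.4, -0.9]
grip_width: 0.0172
finger_force: 39.4
```

Call:
apply_moves(
  linear=[
    [0,0,-0.2],
    [0,0,-0.4],
    [0,0,-0.47],
    [0,0,-0.47],
    [0,0,-0.47],
  ],
  delta_rot=[
    [0,0,0],
    [0,0,0],
    [0,0,0],
    [0,0,0],
    [0,0,0],
  ],
)

```text
clock: 6.35
position: [0.4814, 0.2552, 0.2384]
tool_rot: [-3.141, 0.0, 1.948]
force: [-0.9, 0.8, -1.3]
grip_width: 0.0172
finger_force: 39.4
```

Call:
apply_moves(
  linear=[
    [-0.2,-0.04,0.04],
    [-0.45,-0.08,0.08],
    [-0.7,-0.13,0.12],
    [-0.9,-0.16,0.16],
    [-1.0,-0.18,0.18],
  ],
  delta_rot=[
    [-0.02,0,0],
    [-0.04,0,0],
    [-0.06,0,0],
    [-0.085,0,0],
    [-0.106,0,0],
  ],
)

```text
clock: 6.77
position: [0.5011, 0.1528, 0.2191]
tool_rot: [2.92, 0.0, 1.946]
force: [0.8, -0.0, -1.7]
grip_width: 0.0173
finger_force: 39.4
```

Call:
apply_moves(
  linear=[
    [-0.2,-0.04,0.03],
    [-0.45,-0.1,0.06],
    [-0.7,-0.15,0.09],
    [-0.9,-0.19,0.12],
    [-1.0,-0.21,0.13],
  ],
  delta_rot=[
    [-0.02,0,0],
    [-0.04,0,0],
    [-0.06,0,0],
    [-0.085,0,0],
    [-0.106,0,0],
  ],
)

```text
clock: 7.18
position: [0.5212, 0.0537, 0.202]
tool_rot: [2.697, -0.0, 1.946]
force: [0.2, 0.7, -2.3]
grip_width: 0.0175
finger_force: 39.5
```

Call:
apply_moves(
  linear=[
    [-0.15,-0.03,0.01],
    [-0.3,-0.07,0.03],
    [-0.36,-0.09,0.03],
    [-0.36,-0.09,0.03],
    [-0.36,-0.09,0.03],
  ],
  delta_rot=[
    [-0.02,0,0],
    [-0.03,0,0],
    [-0.038,0,0],
    [-0.038,0,0],
    [-0.038,0,0],
  ],
)

```text
clock: 7.6
position: [0.5282, 0.0201, 0.1961]
tool_rot: [2.62, -0.002, 1.947]
force: [-0.5, -0.2, -0.4]
grip_width: 0.0177
finger_force: 39.5
```

```bash
python3 - <<'E'
from h import *
p,r=cur(); print('tool z',r.apply([0,0,1]),-AX); tip=p+r.apply([0,0,.078]); d=tip-MOUTH; print('tip rel along',d@AX,'lat',d-d@AX*AX)
f=lambda d:MOUTH+AX*(d+.078)
plan(p,r,[(f(.012),lean(111)),(f(-.042),lean(111))])
a,_=grab('scene','s1'); b,_=grab('top','t1')
cr=lambda i,x,y:cv2.resize(i[y:y+75,x:x+100,::-1],(400,300),interpolation=cv2.INTER_CUBIC)
cv2.imwrite('pics/c3.png',np.hstack([cr(a,290,165),cr(b,265,160)]))
print(proj('scene',[MOUTH,tip]),proj('top',[MOUTH,tip]))
E
```

```text
t 7.6 p [0.5282 0.0201 0.1961] q [ 0.68  0.27 -0.83  2.26  0.24  0.2   0.08] F [-0.5 -0.2 -0.4] w 0.0177 ff 39.5
tool z [ 0.46309315  0.18449459 -0.86689474] [ 0.46679021  0.17918397 -0.8660254 ]
tip rel along 0.056222090788823856 lat [-0.00090154  0.00157018 -0.00016106]
lin [-0.016, 0.002, 0.442] rot [-0.001, -0.003, 0.004] -> [0.549 0.027 0.158]
--
lin [0.0, 0.0, 0.54] rot [0.0, -0.0, -0.0] -> [0.575 0.037 0.111]
--
[[327.78980058 215.29153675]
 [335.29060331 198.5821279 ]] [[309.24473917 199.85800138]
 [311.43485663 206.52814011]]
```

View pics/c3.png

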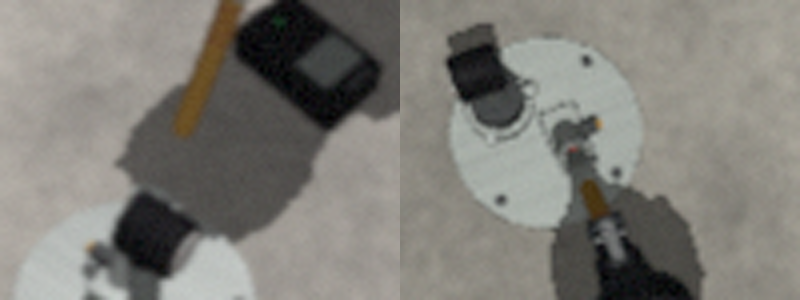

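Call:
apply_moves(
  linear=[
    [0,0,0.12],
    [-0.01,0,0.24],
    [-0.02,0,0.36],
    [-0.02,0,0.44],
    [-0.02,0,0.44],
  ],
  delta_rot=[
    [0,0,0],
    [0,-0.003,0],
    [0,-0.003,0],
    [0,-0.003,0],
    [0,-0.003,0],
  ],
)

```text
clock: 8.12
position: [0.5505, 0.028, 0.1586]
tool_rot: [2.618, 0.005, 1.947]
force: [-0.7, -1.0, -1.7]
grip_width: 0.0172
finger_force: 39.5
```

Call:
apply_moves(
  linear=[
    [0,0,0.05],
    [0,0,0.1],
    [0,0,0.15],
    [0,0,0.2],
    [0,0,0.24],
  ],
  delta_rot=[
    [0,0,0],
    [0,0,0],
    [0,0,0],
    [0,0,0],
    [0,0,0],
  ],
)

```text
clock: 8.53
position: [0.5617, 0.0321, 0.138]
tool_rot: [2.618, 0.006, 1.947]
force: [0.3, 0.2, -1.7]
grip_width: 0.0173
finger_force: 39.5
```

```bash
python3 - <<'E'
from h import *
p,r=cur(); print('tool z',r.apply([0,0,1]),-AX); tip=p+r.apply([0,0,.078]); d=tip-MOUTH; print('tip rel along',d@AX,'lat',d-d@AX*AX, 'lat in tool',r.inv().apply(d-d@AX*AX), 'F tool',r.inv().apply(monitor.observe()['force']))
E
```

```text
t 8.53 p [0.5617 0.0321 0.138 ] q [ 0.55  0.44 -0.76  2.25  1.28  0.17 -0.94] F [ 0.3  0.2 -1.7] w 0.0173 ff 39.5
tool z [ 0.46690142  0.17905944 -0.86599122] [ 0.46679021  0.17918397 -0.8660254 ]
tip rel along -0.011860522285399484 lat [0.00105356 0.00093108 0.00076051] lat in tool [4.75239473e-04 1.52624542e-03 2.72058874e-08] F tool [ 0.05777865 -0.58852097  1.59768709]
```

Call:
apply_moves(
  linear=[
    [0,-0.003,0.04],
    [0,-0.006,0.08],
    [0,-0.008,0.12],
    [0,-0.008,0.16],
    [0,-0.008,0.18],
  ],
  delta_rot=[
    [0,0,0],
    [0,0,0],
    [0,0,0],
    [0,0,0],
    [0,0,0],
  ],
)

```text
clock: 8.95
position: [0.5694, 0.0351, 0.1221]
tool_rot: [2.618, 0.006, 1.947]
force: [0.7, 0.5, -1.2]
grip_width: 0.017
finger_force: 39.5
```

```bash
cat > tip.py <<'E'
from h import *
p,r=cur(); print('tool z',r.apply([0,0,1]),-AX); tip=p+r.apply([0,0,.078]); d=tip-MOUTH; print('tip rel along',d@AX, 'lat in tool',r.inv().apply(d-d@AX*AX), 'F tool',r.inv().apply(monitor.observe()['force']))
E
python3 tip.py
```

```text
t 8.95 p [0.5694 0.0351 0.1221] q [ 0.51  0.48 -0.73  2.24  1.51  0.17 -1.17] F [ 0.7  0.5 -1.2] w 0.017 ff 39.5
tool z [ 0.46689318  0.17917732 -0.86597127] [ 0.46679021  0.17918397 -0.8660254 ]
tip rel along -0.02984660581640044 lat in tool [5.24691811e-04 7.28427078e-04 5.52609554e-08] F tool [0.22785661 0.15400023 1.4964408 ]
```

Smooth. Ten more millimetres, then release.

Call:
apply_moves(
  linear=[
    [0,0,0.03],
    [0,0,0.06],
    [0,0,0.09],
    [0,0,0.11],
    [0,0,0.11],
  ],
  delta_rot=[
    [0,0,0],
    [0,0,0],
    [0,0,0],
    [0,0,0],
    [0,0,0],
  ],
)

```text
clock: 9.37
position: [0.5744, 0.0365, 0.1125]
tool_rot: [2.618, 0.005, 1.946]
force: [-0.3, 0.6, -0.8]
grip_width: 0.0172
finger_force: 39.5
```

```bash
python3 tip.py
```

```text
t 9.37 p [0.5744 0.0365 0.1125] q [ 0.52  0.52 -0.75  2.23  1.61  0.2  -1.26] F [-0.3  0.6 -0.8] w 0.0172 ff 39.5
tool z [ 0.46676046  0.1790329  -0.86607268] [ 0.46679021  0.17918397 -0.8660254 ]
tip rel along -0.040677943190101415 lat in tool [ 4.61338005e-05  3.68218135e-04 -4.12761924e-08] F tool [ 0.65568432 -0.45658043  0.66756598]
```

Call:
apply_moves(
  linear=[
    [0,0,0],
    [0,0,0],
    [0,0,0],
    [0,0,0],
    [0,0,0],
  ],
  delta_rot=[
    [0,0,0],
    [0,0,0],
    [0,0,0],
    [0,0,0],
    [0,0,0],
  ],
  gripper=0.2,
)

```text
clock: 9.78
position: [0.5744, 0.0358, 0.1129]
tool_rot: [2.618, 0.006, 1.945]
force: [0.0, -0.5, 0.6]
grip_width: 0.051
finger_force: 0.0
```

Call:
apply_moves(
  linear=[
    [0,0,-0.05],
    [0,0,-0.2],
    [0,0,-0.4],
    [0,0,-0.6],
    [0,0,-0.8],
  ],
  delta_rot=[
    [0,0,0],
    [0,0,0],
    [0,0,0],
    [0,0,0],
    [0,0,0],
  ],
)

```text
clock: 10.2
position: [0.5383, 0.0227, 0.1792]
tool_rot: [2.618, 0.006, 1.946]
force: [0.0, -0.1, -0.7]
grip_width: 0.0514
finger_force: 0.0
```

Call:
apply_moves(
  linear=[
    [0,0,-0.2],
    [0,0,-0.4],
    [0,0,-0.6],
    [0,0,-0.6],
    [0,0,-0.6],
  ],
  delta_rot=[
    [0,0,0],
    [0,0,0],
    [0,0,0],
    [0,0,0],
    [0,0,0],
  ],
)

```text
clock: 10.62
position: [0.5111, 0.0103, 0.2312]
tool_rot: [2.617, 0.007, 1.942]
force: [0.6, -0.1, -0.3]
grip_width: 0.0511
finger_force: 0.0
```

```bash
python3 - <<'E'
from h import *
np.set_printoptions(precision=4,suppress=True)
p,r=cur(); print(r.as_euler('xyz'),'toolz',r.apply([0,0,1]))
H=MOUTH+AX*.09
a,_=grab('scene','s2'); b,_=grab('top','t2')
cr=lambda i,x,y:cv2.resize(i[y:y+75,x:x+100,::-1],(400,300),interpolation=cv2.INTER_CUBIC)
cv2.imwrite('pics/c4.png',np.hstack([cr(a,280,165),cr(b,265,160)]))
print('head pred',H,proj('scene',[H]),proj('top',[H]))
m=np.array([.4975,-.257]); xm=np.array([.946,.324]); g=np.r_[m-.055*xm,.2]; print(g)
plan(p,r,[(np.array([.46,-.1,.22]),down(50)),(g,down(18.9)),(np.r_[g[:2],.017],down(18.9))])
E
```

```text
t 10.62 p [0.5111 0.0103 0.2312] q [ 1.2   0.36 -1.43  2.24  0.67  0.39 -0.32] F [ 0.6 -0.1 -0.3] w 0.0511 ff 0.0
[2.6168 0.0065 1.9423] toolz [ 0.4689  0.1766 -0.8654]
head pred [0.5495 0.0269 0.1579] [[338.9797 187.5678]] [[313.6363 210.3248]]
[ 0.4455 -0.2748  0.2   ]
lin [-0.432, -0.42, -0.174] rot [0.117, -0.067, 0.257] -> [ 0.485 -0.046  0.225]
lin [-0.574, -0.148, -0.023] rot [0.11, -0.064, 0.242] -> [ 0.46 -0.1   0.22]
--
lin [-1.0, 0.705, 0.139] rot [0.0, -0.0, 0.181] -> [ 0.45  -0.222  0.206]
lin [-0.29, 0.445, 0.061] rot [0.0, -0.0, 0.079] -> [ 0.445 -0.275  0.2  ]
--
lin [-0.001, -0.0, 1.0] rot [0.0, -0.0, -0.0] -> [ 0.445 -0.275  0.1  ]
lin [-0.0, -0.001, 0.83] rot [0.0, -0.0, -0.0] -> [ 0.445 -0.275  0.017]
--
```

View pics/c4.png

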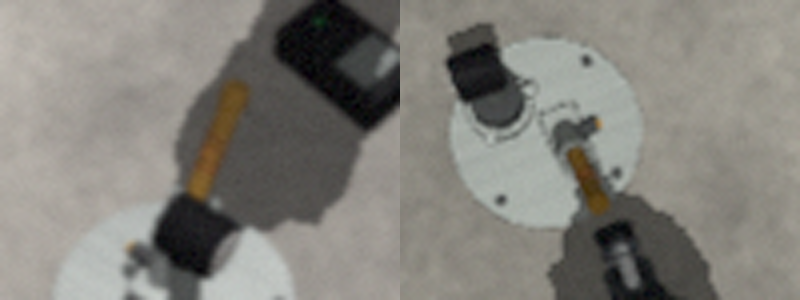

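Call:
apply_moves(
  linear=[
    [-0.1,-0.1,-0.1],
    [-0.2,-0.2,-0.15],
    [-0.3,-0.3,-0.17],
    [-0.43,-0.42,-0.17],
    [-0.43,-0.42,-0.17],
  ],
  delta_rot=[
    [0.023,-0.013,0.05],
    [0.046,-0.026,0.1],
    [0.07,-0.04,0.154],
    [0.093,-0.053,0.205],
    [0.117,-0.067,0.257],
  ],
)

```text
clock: 11.13
position: [0.4838, -0.0477, 0.2229]
tool_rot: [2.892, -0.068, 1.386]
force: [-0.6, -0.6, -1.4]
grip_width: 0.0514
finger_force: 0.0
```

Call:
apply_moves(
  linear=[
    [-0.12,-0.03,0],
    [-0.24,-0.06,0],
    [-0.36,-0.09,-0.02],
    [-0.48,-0.12,-0.02],
    [-0.57,-0.15,-0.02],
  ],
  delta_rot=[
    [0.022,-0.013,0.05],
    [0.044,-0.026,0.1],
    [0.066,-0.04,0.15],
    [0.088,-0.053,0.2],
    [0.11,-0.064,0.242],
  ],
)

```text
clock: 11.55
position: [0.4604, -0.0985, 0.218]
tool_rot: [-3.14, 0.003, 0.871]
force: [-1.4, -0.6, 0.9]
grip_width: 0.0512
finger_force: 0.0
```

```bash
python3 - <<'E'
from h import *
np.set_printoptions(precision=4,suppress=True)
p,r=cur(); print(r.as_euler('xyz'))
e=atz('top',[[370+38.25-.4,205+64.25-.4]],.049)[0]; P,uv=cloud('top','top0',370,210,420,275)
h=P[(P[:,2]>.04)&(P[:,2]<.055)]; h=h[(np.hypot(*(h[:,:2]-[.4975,-.257]).T)>.03)]; q=h[:,:2].mean(0); v=np.linalg.svd(h[:,:2]-q,full_matrices=False)[2][0]; print(len(h),q,np.degrees(np.arctan2(v[1],v[0]))%180)
d=np.array([.4975,-.257])-e[:2]; print('end',e,np.hypot(*d),np.degrees(np.arctan2(d[1],d[0])))
d=np.array([.4975,-.257])-q;print(np.degrees(np.arctan2(d[1],d[0])))
m=np.array([.4975,-.257]); xm=np.array([.946,.324]); g=np.r_[m-.055*xm,.2]
plan(p,r,[(g,down(18.9)),(np.r_[g[:2],.017],down(18.9))])
E
```

```text
t 11.55 p [ 0.4604 -0.0985  0.218 ] q [ 0.89  0.41 -1.02  1.93  0.4   1.03 -1.02] F [-1.4 -0.6  0.9] w 0.0512 ff 0.0
[-3.14    0.0027  0.8712]
201 [ 0.4163 -0.2804] 15.752711479044024
end [ 0.3667 -0.2929  0.049 ] 0.13562811316937765 15.332284596868606
16.039210681976044
lin [-1.0, 0.707, 0.126] rot [-0.0, 0.001, 0.179] -> [ 0.45  -0.221  0.206]
lin [-0.299, 0.455, 0.055] rot [-0.0, 0.001, 0.079] -> [ 0.445 -0.275  0.2  ]
--
lin [-0.001, 0.001, 1.0] rot [-0.0, -0.0, 0.0] -> [ 0.445 -0.275  0.1  ]
lin [-0.0, 0.001, 0.83] rot [-0.0, -0.0, 0.0] -> [ 0.446 -0.275  0.017]
--
```

```bash
python3 - <<'E'
from h import *
p,r=cur()
g=np.array([.445,-.2722,.2])
plan(p,r,[(g,down(15.7)),(np.r_[g[:2],.017],down(15.7))])
E
```

```text
t 11.55 p [ 0.4604 -0.0985  0.218 ] q [ 0.89  0.41 -1.02  1.93  0.4   1.03 -1.02] F [-1.4 -0.6  0.9] w 0.0512 ff 0.0
lin [-1.0, 0.701, 0.128] rot [-0.0, 0.001, 0.2] -> [ 0.45  -0.22   0.205]
lin [-0.269, 0.448, 0.053] rot [-0.0, 0.001, 0.085] -> [ 0.445 -0.272  0.2  ]
--
lin [-0.001, 0.001, 1.0] rot [-0.0, -0.0, 0.0] -> [ 0.445 -0.272  0.1  ]
lin [-0.0, 0.0, 0.83] rot [-0.0, -0.0, 0.0] -> [ 0.445 -0.272  0.017]
--
```

Call:
apply_moves(
  linear=[
    [-0.25,0.18,0.03],
    [-0.5,0.35,0.06],
    [-0.75,0.53,0.1],
    [-1.0,0.7,0.13],
    [-1.0,0.7,0.13],
  ],
  delta_rot=[
    [0,0,0.05],
    [0,0,0.1],
    [0,0,0.15],
    [0,0,0.2],
    [0,0.001,0.2],
  ],
)

```text
clock: 11.97
position: [0.4489, -0.2251, 0.2038]
tool_rot: [3.142, 0.001, 0.444]
force: [-0.4, 0.1, 0.5]
grip_width: 0.0512
finger_force: 0.0
```

Call:
apply_moves(
  linear=[
    [-0.1,0.16,0.02],
    [-0.2,0.33,0.05],
    [-0.27,0.45,0.05],
    [-0.27,0.45,0.05],
    [-0.27,0.45,0.05],
  ],
  delta_rot=[
    [0,0,0.03],
    [0,0,0.06],
    [0,0,0.085],
    [0,0,0.085],
    [0,0,0.085],
  ],
)

```text
clock: 12.38
position: [0.4456, -0.2729, 0.2]
tool_rot: [-3.14, -0.002, 0.277]
force: [-0.2, 0.5, -0.2]
grip_width: 0.051
finger_force: 0.0
```

Call:
apply_moves(
  linear=[
    [0,0,0.25],
    [0,0,0.5],
    [0,0,0.75],
    [0,0,1.0],
    [0,0,1.0],
  ],
  delta_rot=[
    [0,0,0],
    [0,0,0],
    [0,0,0],
    [0,0,0],
    [0,0,0],
  ],
)

```text
clock: 12.8
position: [0.4441, -0.2705, 0.0968]
tool_rot: [-3.136, 0.001, 0.28]
force: [-1.2, 0.7, -1.0]
grip_width: 0.0513
finger_force: 0.0
```

```bash
python3 - <<'E'
from h import *
p,r=cur();print(r.as_euler('xyz'))
g=np.array([.445,-.2722,.2])
plan(p,r,[(np.r_[g[:2],.017],down(15.7))])
E
```

```text
t 12.8 p [ 0.4441 -0.2705  0.0968] q [ 0.97  0.59 -0.72  1.94  0.53  0.82 -1.34] F [-1.2  0.7 -1. ] w 0.0513 ff 0.0
[-3.13638143e+00  1.39929781e-03  2.80080299e-01]
lin [0.005, 0.023, 0.798] rot [-0.002, 0.001, 0.003] -> [ 0.445 -0.272  0.017]
--
```

Call:
apply_moves(
  linear=[
    [0,0.01,0.2],
    [0,0.02,0.4],
    [0,0.02,0.6],
    [0,0.02,0.78],
    [0,0.02,0.78],
  ],
  delta_rot=[
    [0,0,0],
    [0,0,0],
    [0,0,0],
    [0,0,0],
    [0,0,0],
  ],
)

```text
clock: 13.22
position: [0.4459, -0.273, 0.021]
tool_rot: [-3.139, -0.0, 0.279]
force: [-0.3, 0.1, -1.0]
grip_width: 0.0515
finger_force: 0.0
```

Call:
apply_moves(
  linear=[
    [0,0,0],
    [0,0,0],
    [0,0,0],
    [0,0,0],
    [0,0,0],
  ],
  delta_rot=[
    [0,0,0],
    [0,0,0],
    [0,0,0],
    [0,0,0],
    [0,0,0],
  ],
  gripper=-1,
  force=110,
)

```text
clock: 13.63
position: [0.4468, -0.2741, 0.0231]
tool_rot: [-3.141, -0.003, 0.278]
force: [-0.4, 0.6, -0.6]
grip_width: 0.0
finger_force: 0.0
```

```bash
python3 - <<'E'
from h import *
p,r=cur();print(r.as_euler('xyz'))
E
```

```text
t 13.63 p [ 0.4468 -0.2741  0.0231] q [ 0.9   0.7  -0.63  1.97  0.65  0.68 -1.44] F [-0.4  0.6 -0.6] w 0.0 ff 0.0
[-3.14126798e+00 -2.60931525e-03  2.78362373e-01]
```

```bash
python3 - <<'E'
from h import *
a,_=grab('scene','s3'); b,_=grab('top','t3')
cr=lambda i,x,y:cv2.resize(i[y:y+75,x:x+100,::-1],(400,300),interpolation=cv2.INTER_CUBIC)
cv2.imwrite('pics/c5.png',np.hstack([cr(a,270,85),cr(b,360,205)]))
E
```

```text
(no output)
```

View pics/c5.png

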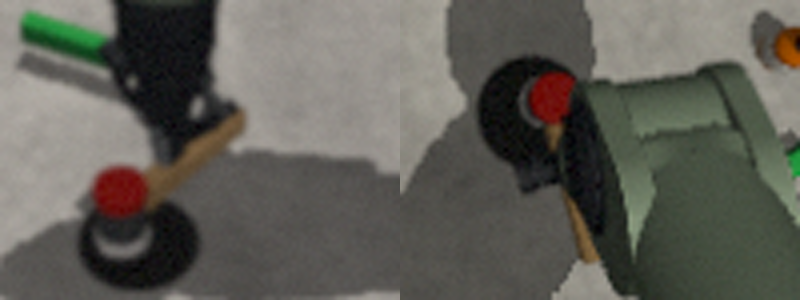

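```bash
python3 - <<'E'
from h import *
np.set_printoptions(precision=4,suppress=True)
p,r=cur(); s=monitor.observe();print(s['grip_width'],s['finger_force'])
for k in(0,.02,.04,.07): print(k,(proj('scene',[p+r.apply([0,y,-k]) for y in(-.02,0,.02)])-[270,85])*4)
a=cv2.imread('pics/s3.png')[100:130,300:335]
cv2.imwrite('pics/c6.png',cv2.resize(a,None,fx=16,fy=16,interpolation=cv2.INTER_CUBIC))
P,uv=cloud('top','t3',380,210,420,275);h=P[(P[:,2]>.035)&(P[:,2]<.056)];c=P[(P[:,2]>.058)&(P[:,2]<.08)];print('head',c.mean(0),c.min(0),c.max(0))
c=cloud('scene','s3',285,120,310,145)[0];c=c[c[:,2]>.06];print('head s',c.mean(0))
E
```

```text
t 13.73 p [ 0.4466 -0.274   0.0227] q [ 0.9   0.71 -0.63  1.97  0.65  0.68 -1.44] F [-0.6 -0.5 -0.1] w 0.0001 ff 0.0
9.874277662062786e-05 0.0
0 [[183.7398 197.4671]
 [165.3619 185.0112]
 [147.1951 172.705 ]]
0.02 [[183.7363 180.6746]
 [165.117  168.1557]
 [146.7148 155.7901]]
0.04 [[183.7332 163.4362]
 [164.8663 150.856 ]
 [146.2229 138.4329]]
0.07 [[183.7293 136.7053]
 [164.4791 124.0368]
 [145.4626 111.5312]]
head [ 0.4985 -0.2527  0.068 ] [ 0.4762 -0.2699  0.0605] [ 0.5169 -0.2356  0.0749]
head s [ 0.495  -0.2584  0.0677]
```

View pics/c6.png

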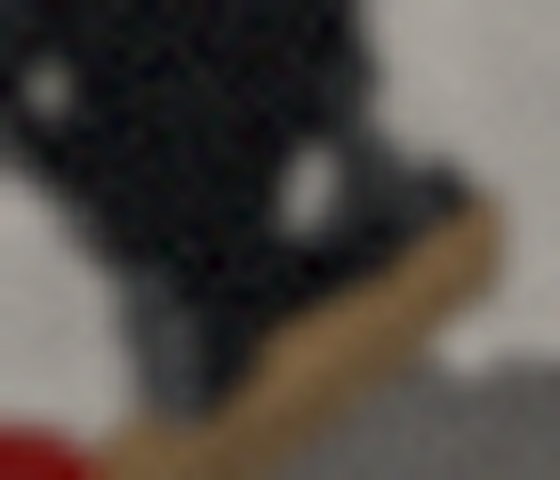

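```bash
python3 - <<'E'
from h import *
np.set_printoptions(precision=3,suppress=True)
P,uv=cloud('scene','s3',304,112,322,130); d={tuple(k):q for k,q in zip(uv,P)}
for v in range(114,129,2): print(v,[ (u,d[(u,v)].round(3).tolist()) for u in range(306,320,3) if (u,v) in d])
Q,uq=cloud('scene','scene0',304,108,334,130);h=Q[(Q[:,2]>.04)&(Q[:,2]<.056)];print(len(h),h[:,:2].mean(0),h.min(0),h.max(0))
Q,uq=cloud('scene','s3',304,108,334,130);h=Q[(Q[:,2]>.04)&(Q[:,2]<.056)];print(len(h),h[:,:2].mean(0),h.min(0),h.max(0))
E
```

```text
114 [(306, [0.459, -0.284, 0.099]), (309, [0.452, -0.277, 0.102]), (312, [0.456, -0.252, 0.126]), (315, [0.438, -0.265, 0.105]), (318, [0.434, -0.254, 0.113])]
116 [(306, [0.416, -0.359, 0.002]), (309, [0.454, -0.274, 0.097]), (312, [0.453, -0.258, 0.11]), (315, [0.447, -0.251, 0.113]), (318, [0.448, -0.232, 0.131])]
118 [(306, [0.419, -0.354, -0.002]), (309, [0.454, -0.275, 0.088]), (312, [0.452, -0.261, 0.099]), (315, [0.45, -0.246, 0.11]), (318, [0.447, -0.234, 0.119])]
120 [(306, [0.424, -0.345, -0.001]), (309, [0.453, -0.277, 0.076]), (312, [0.449, -0.265, 0.084]), (315, [0.45, -0.246, 0.102]), (318, [0.415, -0.284, 0.048])]
122 [(306, [0.43, -0.335, 0.001]), (309, [0.455, -0.273, 0.072]), (312, [0.448, -0.267, 0.074]), (315, [0.44, -0.262, 0.073]), (318, [0.419, -0.277, 0.047])]
124 [(306, [0.434, -0.329, 0.0]), (309, [0.455, -0.273, 0.062]), (312, [0.449, -0.265, 0.066]), (315, [0.433, -0.274, 0.049]), (318, [0.422, -0.273, 0.044])]
126 [(306, [0.439, -0.321, -0.0]), (309, [0.453, -0.278, 0.047]), (312, [0.448, -0.267, 0.055]), (315, [0.434, -0.271, 0.043]), (318, [0.421, -0.273, 0.034])]
128 [(306, [0.465, -0.276, 0.048]), (309, [0.459, -0.268, 0.051]), (312, [0.449, -0.266, 0.047]), (315, [0.435, -0.269, 0.036]), (318, [0.409, -0.292, -0.001])]
165 [ 0.412 -0.283] [ 0.363 -0.308  0.041] [ 0.466 -0.265  0.054]
100 [ 0.417 -0.278] [ 0.363 -0.299  0.04 ] [ 0.465 -0.265  0.055]
```

```bash
python3 - <<'E'
from h import *
np.set_printoptions(precision=3,suppress=True)
p=np.array([.5282,.0201,.1961])
for k in(-.027,0,.02): print(k,proj('top',[p-AX*k]),(proj('top',[p-AX*k])-[265-100,160])*4, (proj('scene',[p-AX*k])-[290,165])*4)
# finger end by depth along scene s1: column scan
for n,t,X in(('top','t1',p),):
    d=np.load('pics/t1.npy')
    for k in np.arange(-.05,.09,.01):
        uv=proj(n,[p-AX*-k if 0 else p-AX*(-k)])[0]; 
        q=w(n,[uv.round()],[d[int(round(uv[1])),int(round(uv[0]))]])[0]; e=q-p; h=e@-AX
        print(round(k,3),uv.round(1),q, 'ahead',round(h,3),'perp',round(np.linalg.norm(e+h*AX),3), cv2.imread('pics/t1.png')[int(round(uv[1])),int(round(uv[0]))])
E
```

```text
-0.027 [[317.117 219.753]] [[608.467 239.013]] [[236.257  -4.   ]]
0 [[315.613 216.15 ]] [[602.453 224.599]] [[221.342  32.918]]
0.02 [[314.535 213.565]] [[598.139 214.261]] [[210.554  59.614]]
-0.05 [313.  209.8] [0.549 0.029 0.175] ahead 0.029 perp 0.009 [16 50 72]
-0.04 [313.5 211. ] [0.546 0.029 0.177] ahead 0.026 perp 0.007 [23 56 75]
-0.03 [314.  212.3] [0.542 0.025 0.184] ahead 0.018 perp 0.006 [23 54 74]
-0.02 [314.5 213.6] [0.534 0.022 0.2  ] ahead -0.0 perp 0.008 [49 53 58]
-0.01 [315.1 214.8] [0.52  0.021 0.338] ahead -0.127 perp 0.065 [88 87 86]
0.0 [315.6 216.1] [0.517 0.018 0.34 ] ahead -0.13 perp 0.063 [116 115 113]
0.01 [316.2 217.5] [0.515 0.018 0.336] ahead -0.128 perp 0.059 [99 97 97]
0.02 [316.7 218.8] [0.509 0.015 0.337] ahead -0.132 perp 0.054 [111 113 109]
0.03 [317.3 220.2] [0.507 0.015 0.338] ahead -0.134 perp 0.052 [105 106 105]
0.04 [317.9 221.5] [0.501 0.012 0.34 ] ahead -0.139 perp 0.048 [111 112 110]
0.05 [318.4 222.9] [0.498 0.012 0.338] ahead -0.138 perp 0.045 [105 105 104]
0.06 [319.  224.3] [0.496 0.01  0.337] ahead -0.139 perp 0.041 [97 96 95]
0.07 [319.6 225.8] [0.49  0.007 0.338] ahead -0.143 perp 0.036 [31 34 31]
0.08 [320.2 227.2] [0.487 0.007 0.348] ahead -0.153 perp 0.039 [20 16 20]
0.09 [320.9 228.7] [0.481 0.004 0.361] ahead -0.168 perp 0.039 [25 23 18]
```

```bash
python3 - <<'E'
from h import *
np.set_printoptions(precision=3,suppress=True)
p=np.array([.5282,.0201,.1961]); im=cv2.imread('pics/s1.png'); D=np.load('pics/s1.npy')
for k in np.arange(-.08,.07,.01):
    u,v=proj('scene',[p+AX*k])[0].round().astype(int); q=w('scene',[[u,v]],[D[v,u]])[0]; e=q-p; print(round(k,3),(u,v),im[v,u,::-1],'behind',round(e@AX,3),'perp',round(np.linalg.norm(e-(e@AX)*AX),3))
E
```

```text
-0.08 (np.int64(335), np.int64(199)) [91 78 62] behind -0.079 perp 0.002
-0.07 (np.int64(336), np.int64(196)) [104  76  33] behind -0.066 perp 0.008
-0.06 (np.int64(337), np.int64(193)) [107  82  39] behind -0.059 perp 0.004
-0.05 (np.int64(339), np.int64(190)) [106  80  37] behind -0.05 perp 0.002
-0.04 (np.int64(340), np.int64(186)) [107  80  39] behind -0.037 perp 0.003
-0.03 (np.int64(341), np.int64(183)) [108  82  42] behind -0.028 perp 0.004
-0.02 (np.int64(343), np.int64(180)) [102  77  35] behind -0.018 perp 0.004
-0.01 (np.int64(344), np.int64(177)) [107  79  41] behind -0.01 perp 0.003
-0.0 (np.int64(345), np.int64(173)) [104  72  41] behind 0.004 perp 0.007
0.01 (np.int64(347), np.int64(170)) [100  69  34] behind 0.011 perp 0.003
0.02 (np.int64(348), np.int64(166)) [104  78  46] behind 0.023 perp 0.005
0.03 (np.int64(349), np.int64(163)) [62 62 64] behind 0.039 perp 0.021
0.04 (np.int64(351), np.int64(159)) [43 44 46] behind 0.051 perp 0.021
0.05 (np.int64(352), np.int64(156)) [31 35 35] behind 0.058 perp 0.02
0.06 (np.int64(354), np.int64(152)) [30 33 34] behind 0.068 perp 0.017
0.07 (np.int64(355), np.int64(149)) [23 20 27] behind 0.084 perp 0.035
```

Call:
apply_moves(
  linear=[
    [0,0,0],
    [0,0,0],
    [0,0,0],
    [0,0,0],
    [0,0,0],
  ],
  delta_rot=[
    [0,0,0],
    [0,0,0],
    [0,0,0],
    [0,0,0],
    [0,0,0],
  ],
  gripper=0.2,
)

```text
clock: 14.15
position: [0.4464, -0.2738, 0.0223]
tool_rot: [-3.14, -0.002, 0.279]
force: [-0.7, 0.7, 0.2]
grip_width: 0.0513
finger_force: 0.0
```

Call:
apply_moves(
  linear=[
    [0,0,0.06],
    [0,0,0.12],
    [0,0,0.18],
    [0,0,0.24],
    [0,0,0.3],
  ],
  delta_rot=[
    [0,0,0],
    [0,0,0],
    [0,0,0],
    [0,0,0],
    [0,0,0],
  ],
)

```text
clock: 14.57
position: [0.4464, -0.2736, -0.0086]
tool_rot: [-3.14, -0.002, 0.279]
force: [0.5, 0.6, -0.3]
grip_width: 0.0516
finger_force: 0.0
```

Call:
apply_moves(
  linear=[
    [0,0,0],
    [0,0,0],
    [0,0,0],
    [0,0,0],
    [0,0,0],
  ],
  delta_rot=[
    [0,0,0],
    [0,0,0],
    [0,0,0],
    [0,0,0],
    [0,0,0],
  ],
  gripper=-1,
  force=100,
)

```text
clock: 14.98
position: [0.4467, -0.2737, -0.0074]
tool_rot: [-3.141, -0.002, 0.279]
force: [0.2, 1.0, -0.6]
grip_width: 0.0185
finger_force: 97.2
```

```bash
python3 - <<'E'
from h import *
np.set_printoptions(precision=4,suppress=True)
p,r=cur();print(r.as_euler('xyz'))
D=grab('scene','s4')[1]
# fingertip: depth near the TCP line
for k in np.arange(-.01,.05,.005):
    u,v=proj('scene',[p+r.apply([0,-.02,-k])])[0].round().astype(int); print(round(k,3),w('scene',[[u,v]],[D[v,u]])[0])
c=cloud('scene','s4',285,110,312,145)[0];c=c[(c[:,2]>.062)&(c[:,2]<.08)&(np.hypot(*(c[:,:2]-[.4975,-.257]).T)<.03)];print('head s',c.mean(0),(c.min(0)+c.max(0))/2)
E
```

```text
t 14.98 p [ 0.4467 -0.2737 -0.0074] q [ 0.87  0.75 -0.59  1.98  0.7   0.62 -1.48] F [ 0.2  1.  -0.6] w 0.0185 ff 97.2
[-3.1406 -0.0024  0.2787]
-0.01 [ 0.4504 -0.2396  0.0009]
-0.005 [ 0.4497 -0.2408  0.0043]
0.0 [ 0.4465 -0.2458  0.0023]
0.005 [ 0.4451 -0.248   0.0042]
0.01 [ 0.4444 -0.2491  0.0077]
0.015 [ 0.4411 -0.2544  0.0053]
0.02 [ 0.4363 -0.262  -0.    ]
0.025 [ 0.4319 -0.269   0.0005]
0.03 [ 0.4294 -0.2729  0.0001]
0.035 [ 0.4278 -0.2755  0.0015]
0.04 [ 0.4427 -0.2518  0.0379]
0.045 [ 0.4404 -0.2553  0.038 ]
head s [ 0.4964 -0.2575  0.0675] [ 0.4955 -0.2596  0.0673]
```

```bash
cat >> h.py <<'E'
REL=np.array([.0528,-.0010,-.0114]) # white face centre in the tool frame
HEAD=MOUTH+AX*.09
def mal(d,rt): return HEAD+AX*d-rt.apply(REL)
E
python3 - <<'E'
from h import *
p,r=cur(); m=np.array([.497,-.2575,.004]); print(r.inv().apply(m-p))
L=lean(111)
plan(p,r,[(p+[0,0,.1],r),(np.array([.48,-.16,.22]),down(65)),(mal(.06,L)+[0,0,.03],L)])
print(mal(.06,L),mal(.03,L),mal(0,L))
E
```

```text
t 15.03 p [ 0.4467 -0.2737 -0.0075] q [ 0.87  0.75 -0.59  1.98  0.7   0.62 -1.48] F [ 0.1  0.7 -0.2] w 0.0182 ff 97.2
[ 0.05285336 -0.0017864  -0.01132355]
lin [0.002, -0.001, -1.0] rot [0.0, 0.0, 0.0] -> [ 0.447 -0.274  0.093]
--
lin [0.452, -0.712, -0.903] rot [0.0, -0.001, -0.29] -> [ 0.47  -0.193  0.183]
lin [0.317, -0.134, -0.369] rot [-0.0, -0.0, -0.119] -> [ 0.48 -0.16  0.22]
--
lin [0.929, 0.037, -0.067] rot [-0.151, 0.064, -0.239] -> [ 0.523 -0.077  0.227]
lin [0.446, 0.265, 0.076] rot [-0.085, 0.036, -0.135] -> [ 0.546 -0.031  0.231]
--
[ 0.54653321 -0.03081759  0.20053112] [ 0.56053691 -0.02544207  0.17455036] [ 0.57454062 -0.02006655  0.1485696 ]
```

Call:
apply_moves(
  linear=[
    [0,0,-0.15],
    [0,0,-0.35],
    [0,0,-0.6],
    [0,0,-0.85],
    [0,0,-1.0],
  ],
  delta_rot=[
    [0,0,0],
    [0,0,0],
    [0,0,0],
    [0,0,0],
    [0,0,0],
  ],
)

```text
clock: 15.45
position: [0.4466, -0.2741, 0.0944]
tool_rot: [-3.141, -0.003, 0.279]
force: [0.3, -0.7, -3.6]
grip_width: 0.018
finger_force: 98.4
```

Call:
apply_moves(
  linear=[
    [0.09,-0.14,-0.18],
    [0.18,-0.28,-0.36],
    [0.27,-0.43,-0.54],
    [0.36,-0.57,-0.72],
    [0.45,-0.71,-0.9],
  ],
  delta_rot=[
    [0,0,-0.04],
    [0,0,-0.1],
    [0,0,-0.16],
    [0,0,-0.22],
    [0,0,-0.28],
  ],
)

```text
clock: 15.87
position: [0.4696, -0.1928, 0.1833]
tool_rot: [-3.141, -0.002, 0.869]
force: [0.7, -0.8, -4.8]
grip_width: 0.0181
finger_force: 98.4
```

Call:
apply_moves(
  linear=[
    [0.08,-0.03,-0.1],
    [0.16,-0.07,-0.2],
    [0.24,-0.1,-0.3],
    [0.32,-0.13,-0.37],
    [0.32,-0.13,-0.37],
  ],
  delta_rot=[
    [0,0,-0.04],
    [0,0,-0.08],
    [0,0,-0.12],
    [0,0,-0.12],
    [0,0,-0.12],
  ],
)

```text
clock: 16.28
position: [0.4816, -0.1594, 0.2207]
tool_rot: [3.14, -0.003, 1.113]
force: [-0.2, 1.2, -3.7]
grip_width: 0.0183
finger_force: 98.3
```

```bash
python3 - <<'E'
from h import *
p,r=cur(); print(r.as_euler('xyz'))
L=lean(111)
plan(p,r,[(mal(.06,L)+[0,0,.03],L)])
E
```

```text
t 16.28 p [ 0.4816 -0.1594  0.2207] q [ 0.99  0.49 -1.07  1.85  0.48  1.09 -0.71] F [-0.2  1.2 -3.7] w 0.0183 ff 98.3
[ 3.13953218e+00 -2.94083674e-03  1.11256828e+00]
lin [0.905, 0.008, -0.059] rot [-0.147, 0.064, -0.242] -> [ 0.522 -0.079  0.227]
lin [0.463, 0.26, 0.076] rot [-0.087, 0.038, -0.143] -> [ 0.547 -0.031  0.231]
--
```

Call:
apply_moves(
  linear=[
    [0.18,0,-0.01],
    [0.36,0,-0.02],
    [0.54,0,-0.03],
    [0.72,0.01,-0.05],
    [0.9,0.01,-0.06],
  ],
  delta_rot=[
    [-0.03,0.013,-0.05],
    [-0.06,0.026,-0.1],
    [-0.09,0.039,-0.15],
    [-0.12,0.052,-0.2],
    [-0.147,0.064,-0.242],
  ],
)

```text
clock: 16.7
position: [0.5212, -0.08, 0.2255]
tool_rot: [2.809, -0.051, 1.636]
force: [1.1, -0.1, -3.3]
grip_width: 0.0181
finger_force: 98.3
```

```bash
python3 - <<'E'
from h import *
p,r=cur(); print(r.as_euler('xyz'))
L=lean(111)
plan(p,r,[(mal(.06,L)+[0,0,.03],L)])
E
```

```text
t 16.7 p [ 0.5212 -0.08    0.2255] q [ 1.14  0.43 -1.29  2.06  0.58  0.68 -0.4 ] F [ 1.1 -0.1 -3.3] w 0.0181 ff 98.3
[ 2.80895552 -0.05146726  1.63619608]
lin [0.476, 0.278, 0.069] rot [-0.087, 0.038, -0.141] -> [ 0.547 -0.031  0.231]
--
```

Call:
apply_moves(
  linear=[
    [0.1,0.06,0.01],
    [0.2,0.12,0.03],
    [0.3,0.18,0.05],
    [0.4,0.24,0.06],
    [0.48,0.28,0.07],
  ],
  delta_rot=[
    [-0.018,0.008,-0.03],
    [-0.036,0.016,-0.06],
    [-0.054,0.024,-0.09],
    [-0.072,0.032,-0.12],
    [-0.087,0.038,-0.141],
  ],
)

```text
clock: 17.12
position: [0.5468, -0.0309, 0.2301]
tool_rot: [2.619, -0.003, 1.935]
force: [0.6, 0.0, -4.1]
grip_width: 0.0181
finger_force: 98.3
```

```bash
cat > st.py <<'E'
from h import *
p,r=cur(); print('tool z err',(r.apply([0,0,1])+AX).round(3))
f=p+r.apply(REL)-HEAD; print('face above head',round(f@AX,4),'lateral',(f-f@AX*AX).round(4))
L=lean(111); plan(p,r,[(mal(.03,L),L)])
E
python3 st.py; python3 - <<'E'
from h import *
a,_=grab('scene','s5'); b,_=grab('top','t5')
cr=lambda i,x,y:cv2.resize(i[y:y+75,x:x+100,::-1],(400,300),interpolation=cv2.INTER_CUBIC)
cv2.imwrite('pics/c7.png',np.hstack([cr(a,280,145),cr(b,265,170)]))
p,r=cur(); print((proj('scene',[p+r.apply(REL),HEAD])-[280,145])*4,(proj('top',[p+r.apply(REL+[0,0,-.064]),HEAD])-[165,170])*4)
E
```

```text
t 17.12 p [ 0.5468 -0.0309  0.2301] q [ 1.19  0.46 -1.37  2.15  0.7   0.46 -0.25] F [ 0.6  0.  -4.1] w 0.0181 ff 98.3
tool z err [-0.001  0.001 -0.   ]
face above head 0.0856 lateral [0.0123 0.0046 0.0076]
lin [-0.0, -0.149, 0.555] rot [-0.0, -0.001, -0.001] -> [ 0.561 -0.025  0.175]
--
t 17.22 p [ 0.5462 -0.0311  0.2296] q [ 1.19  0.46 -1.37  2.15  0.7   0.46 -0.25] F [-0.3  0.1 -4.7] w 0.0182 ff 98.2
[[271.2689777   60.85149609]
 [235.91893301 170.27113201]] [[623.14011441 225.6145378 ]
 [594.54521477 161.29902951]]
```

View pics/c7.png

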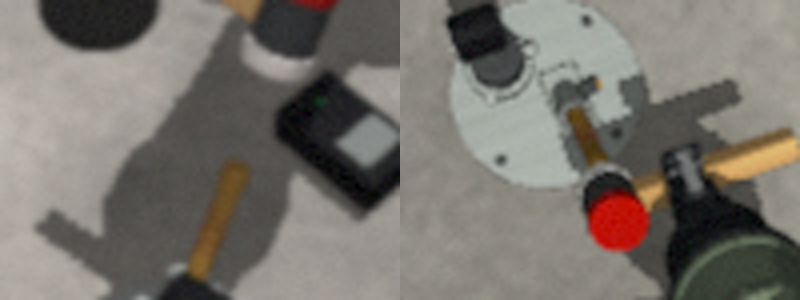

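Call:
apply_moves(
  linear=[
    [0,-0.05,0.12],
    [0,-0.1,0.25],
    [0,-0.14,0.38],
    [0,-0.15,0.5],
    [0,-0.15,0.555],
  ],
  delta_rot=[
    [0,0,0],
    [0,0,0],
    [0,0,0],
    [0,0,0],
    [0,0,0],
  ],
)

```text
clock: 17.63
position: [0.5604, -0.0264, 0.1736]
tool_rot: [2.622, -0.003, 1.931]
force: [-0.5, 0.1, -2.8]
grip_width: 0.0184
finger_force: 98.2
```

```bash
python3 st.py
```

```text
t 17.63 p [ 0.5604 -0.0264  0.1736] q [ 0.95  0.49 -1.1   2.18  0.89  0.32 -0.42] F [-0.5  0.1 -2.8] w 0.0184 ff 98.2
tool z err [-0.004 -0.001 -0.002]
face above head 0.0294 lateral [-0.0001 -0.0009 -0.0002]
lin [0.008, 0.009, -0.006] rot [-0.002, 0.0, -0.003] -> [ 0.561 -0.025  0.175]
--
```

Strike.

Call:
apply_moves(
  linear=[
    [0,0,0.2],
    [0,0,0.405],
    [0,0,0.405],
    [0,0,0.405],
    [0,0,0.3],
  ],
  delta_rot=[
    [0,0,0],
    [0,0,0],
    [0,0,0],
    [0,0,0],
    [0,0,0],
  ],
)

```text
clock: 18.05
position: [0.5742, -0.0197, 0.1489]
tool_rot: [2.621, -0.003, 1.935]
force: [-0.7, 0.1, -5.1]
grip_width: 0.0182
finger_force: 98.5
```

```bash
python3 st.py
```

```text
t 18.05 p [ 0.5742 -0.0197  0.1489] q [ 0.81  0.51 -0.95  2.18  1.    0.25 -0.54] F [-0.7  0.1 -5.1] w 0.0182 ff 98.5
tool z err [-0.003  0.    -0.002]
face above head 0.0004 lateral [0.0001 0.0005 0.0001]
lin [-0.004, -0.001, -0.296] rot [-0.002, -0.001, -0.002] -> [ 0.561 -0.025  0.175]
--
```

Call:
apply_moves(
  linear=[
    [0,0,-0.15],
    [0,0,-0.35],
    [0,0,-0.6],
    [0,0,-0.85],
    [0,0,-0.9],
  ],
  delta_rot=[
    [0,0,0],
    [0,0,0],
    [0,0,0],
    [0,0,0],
    [0,0,0],
  ],
)

```text
clock: 18.47
position: [0.5314, -0.0376, 0.2296]
tool_rot: [2.62, -0.001, 1.933]
force: [0.8, -0.6, -4.5]
grip_width: 0.0182
finger_force: 98.5
```

```bash
python3 - <<'E'
from h import *
p,r=cur(); print(r.as_euler('xyz'))
a,_=grab('scene','s6'); b,_=grab('top','t6')
for t in('s2','s5','s6'):
    im=cv2.imread(f'pics/{t}.png').astype(int)
    o=[]
    for k in np.arange(-.025,.012,.0025):
        u,v=proj('scene',[HEAD+AX*k])[0].astype(np.float32); c=cv2.remap(im.astype(np.float32),np.float32([[u]]),np.float32([[v]]),cv2.INTER_LINEAR).ravel(); o.append(int(c[2]-c[0]))
    print(t,o)
L=lean(111); plan(p,r,[(np.array([.48,-.16,.22]),down(65)),(np.array([.4467,-.2737,.12]),R.from_euler('xyz',[np.pi,0,.2787]))])
E
```

```text
t 18.47 p [ 0.5314 -0.0376  0.2296] q [ 1.25  0.45 -1.41  2.18  0.68  0.45 -0.21] F [ 0.8 -0.6 -4.5] w 0.0182 ff 98.5
[ 2.62015587e+00 -1.38082395e-03  1.93290886e+00]
s2 [67, 68, 67, 66, 69, 68, 66, 68, 68, 68, 64, 59, 51, 34, 16]
s5 [67, 67, 68, 68, 69, 69, 68, 69, 68, 66, 62, 57, 50, 33, 14]
s6 [78, 79, 84, 88, 97, 106, 108, 92, 54, 23, 7, 4, 6, 5, 4]
lin [-0.618, -0.54, -0.24] rot [0.151, -0.064, 0.239] -> [ 0.498 -0.116  0.223]
lin [-0.462, -0.115, -0.01] rot [0.084, -0.036, 0.133] -> [ 0.48 -0.16  0.22]
--
lin [-0.831, 0.126, 0.71] rot [0.0, -0.0, 0.29] -> [ 0.456 -0.241  0.149]
lin [-0.25, 0.237, 0.29] rot [0.0, -0.0, 0.119] -> [ 0.447 -0.274  0.12 ]
--
```

Call:
apply_moves(
  linear=[
    [-0.12,-0.11,-0.05],
    [-0.24,-0.22,-0.1],
    [-0.37,-0.32,-0.15],
    [-0.5,-0.43,-0.2],
    [-0.62,-0.54,-0.24],
  ],
  delta_rot=[
    [0.03,-0.013,0.05],
    [0.06,-0.026,0.1],
    [0.09,-0.039,0.145],
    [0.12,-0.052,0.19],
    [0.151,-0.064,0.239],
  ],
)

```text
clock: 18.98
position: [0.4992, -0.1158, 0.2213]
tool_rot: [2.96, -0.049, 1.416]
force: [-0.4, 0.0, -4.3]
grip_width: 0.0182
finger_force: 98.4
```

Call:
apply_moves(
  linear=[
    [-0.1,-0.03,0],
    [-0.2,-0.05,0],
    [-0.3,-0.08,0],
    [-0.4,-0.1,-0.01],
    [-0.46,-0.12,-0.01],
  ],
  delta_rot=[
    [0.018,-0.008,0.03],
    [0.036,-0.016,0.06],
    [0.054,-0.024,0.09],
    [0.072,-0.031,0.115],
    [0.084,-0.036,0.133],
  ],
)

```text
clock: 19.4
position: [0.481, -0.1594, 0.2173]
tool_rot: [-3.139, -0.0, 1.134]
force: [-0.3, -0.5, -3.2]
grip_width: 0.018
finger_force: 98.4
```

Call:
apply_moves(
  linear=[
    [-0.17,0.03,0.14],
    [-0.33,0.05,0.28],
    [-0.5,0.08,0.42],
    [-0.66,0.1,0.57],
    [-0.83,0.13,0.71],
  ],
  delta_rot=[
    [0,0,0.058],
    [0,0,0.116],
    [0,0,0.174],
    [0,0,0.23],
    [0,0,0.29],
  ],
)

```text
clock: 19.82
position: [0.4576, -0.2399, 0.1454]
tool_rot: [-3.14, -0.0, 0.525]
force: [0.0, -0.9, -4.8]
grip_width: 0.0183
finger_force: 98.5
```

Call:
apply_moves(
  linear=[
    [-0.06,0.06,0.07],
    [-0.12,0.12,0.15],
    [-0.18,0.18,0.22],
    [-0.25,0.24,0.29],
    [-0.25,0.24,0.29],
  ],
  delta_rot=[
    [0,0,0.04],
    [0,0,0.08],
    [0,0,0.119],
    [0,0,0.119],
    [0,0,0.119],
  ],
)

```text
clock: 20.23
position: [0.4475, -0.2741, 0.116]
tool_rot: [-3.14, 0.001, 0.282]
force: [-0.0, -1.2, -3.8]
grip_width: 0.0185
finger_force: 98.4
```

```bash
cat > pl.py <<'E'
from h import *
p,r=cur(); print(r.as_euler('xyz'))
plan(p,r,[(np.array([.4467,-.2737,-.0065]),R.from_euler('xyz',[-3.1406,-.0024,.2787]))])
E
python3 pl.py; python3 - <<'E'
from h import *
a,d=grab('scene','s7')
p,r=cur(); f=p+r.apply(REL); t=p+r.apply(REL+[0,0,-.064])
u,v=proj('scene',[t])[0]; P,uv=cloud('scene','s7',int(u)-14,int(v)-14,int(u)+15,int(v)+15)
im=cv2.imread('pics/s7.png').astype(int); red=(im[uv[:,1],uv[:,0],2]-im[uv[:,1],uv[:,0],1]>60)&(P[:,2]>t[2]-.008)&(P[:,2]<t[2]+.01)
A=P[red];c,n=A.mean(0),np.linalg.svd(A-A.mean(0))[2][2];print('red face',len(A),c,'pred',t,'normal',n*np.sign(n[2]))
E
```

```text
t 20.23 p [ 0.4475 -0.2741  0.116 ] q [ 0.97  0.57 -0.73  1.91  0.5   0.85 -1.31] F [-0.  -1.2 -3.8] w 0.0185 ff 98.4
[-3.14006146e+00  1.24295246e-03  2.81965564e-01]
lin [-0.004, -0.003, 1.0] rot [-0.0, 0.001, 0.001] -> [ 0.447 -0.274  0.016]
lin [-0.002, -0.001, 0.225] rot [-0.0, 0.001, 0.001] -> [ 0.447 -0.274 -0.007]
--
t 20.28 p [ 0.4482 -0.2731  0.1167] q [ 0.97  0.57 -0.73  1.91  0.5   0.85 -1.31] F [ 0.1  0.2 -3. ] w 0.0183 ff 98.4
red face 126 [ 0.49935799 -0.254616    0.19070786] pred [ 0.4986916  -0.25751341  0.1920635 ] normal [ 0.01431902 -0.00661758  0.99987558]
```

Call:
apply_moves(
  linear=[
    [0,0,0.25],
    [0,0,0.5],
    [0,0,0.75],
    [0,0,0.92],
    [0,0,1.0],
  ],
  delta_rot=[
    [0,0,0],
    [0,0,0],
    [0,0,0],
    [0,0,0],
    [0,0,0],
  ],
)

```text
clock: 20.7
position: [0.4485, -0.2717, 0.0157]
tool_rot: [-3.139, 0.0, 0.284]
force: [0.2, 0.6, -5.3]
grip_width: 0.0183
finger_force: 98.3
```

Call:
apply_moves(
  linear=[
    [0,0,0.05],
    [0,0,0.1],
    [0,0,0.14],
    [0,0,0.18],
    [0,0,0.2],
  ],
  delta_rot=[
    [0,0,0],
    [0,0,0],
    [0,0,0],
    [0,0,0],
    [0,0,0],
  ],
)

```text
clock: 21.12
position: [0.4492, -0.273, -0.0026]
tool_rot: [3.142, -0.001, 0.281]
force: [0.1, 0.8, -4.4]
grip_width: 0.0183
finger_force: 98.3
```

```bash
python3 pl.py
```

```text
t 21.12 p [ 0.4492 -0.273  -0.0026] q [ 0.86  0.74 -0.59  1.97  0.69  0.63 -1.47] F [ 0.1  0.8 -4.4] w 0.0183 ff 98.3
[ 3.14153912e+00 -1.02464494e-03  2.81452525e-01]
lin [-0.026, 0.0, 0.039] rot [0.0, 0.001, 0.001] -> [ 0.447 -0.274 -0.007]
--
```

Call:
apply_moves(
  linear=[
    [0,0,0.01],
    [0,0,0.02],
    [0,0,0.03],
    [0,0,0.04],
    [0,0,0.045],
  ],
  delta_rot=[
    [0,0,0],
    [0,0,0],
    [0,0,0],
    [0,0,0],
    [0,0,0],
  ],
)

```text
clock: 21.53
position: [0.449, -0.2729, -0.0072]
tool_rot: [-3.141, -0.001, 0.281]
force: [-0.2, -0.0, -3.7]
grip_width: 0.0182
finger_force: 98.3
```

```bash
python3 pl.py
```

```text
t 21.53 p [ 0.449  -0.2729 -0.0072] q [ 0.85  0.75 -0.58  1.97  0.7   0.62 -1.48] F [-0.2 -0.  -3.7] w 0.0182 ff 98.3
[-3.14128936e+00 -7.18740698e-04  2.81273002e-01]
lin [-0.025, 0.002, -0.007] rot [0.0, 0.001, 0.001] -> [ 0.447 -0.274 -0.007]
--
```

Not quite in contact; one more small step, then release slowly.

Call:
apply_moves(
  linear=[
    [0,0,0.005],
    [0,0,0.01],
    [0,0,0.015],
    [0,0,0.015],
    [0,0,0.015],
  ],
  delta_rot=[
    [0,0,0],
    [0,0,0],
    [0,0,0],
    [0,0,0],
    [0,0,0],
  ],
)

```text
clock: 21.95
position: [0.4489, -0.2729, -0.0083]
tool_rot: [3.142, -0.0, 0.281]
force: [-4.5, 1.4, 8.6]
grip_width: 0.0182
finger_force: 100.6
```

Call:
apply_moves(
  linear=[
    [0,0,0],
    [0,0,0],
    [0,0,0],
    [0,0,0],
    [0,0,0],
  ],
  delta_rot=[
    [0,0,0],
    [0,0,0],
    [0,0,0],
    [0,0,0],
    [0,0,0],
  ],
  gripper=0.2,
)

```text
clock: 22.37
position: [0.4491, -0.2728, -0.0087]
tool_rot: [-3.141, -0.001, 0.281]
force: [1.1, 0.2, -0.4]
grip_width: 0.0513
finger_force: 0.0
```

Call:
apply_moves(
  linear=[
    [0,0,-0.1],
    [0,0,-0.3],
    [0,0,-0.5],
    [0,0,-0.8],
    [0,0,-1.0],
  ],
  delta_rot=[
    [0,0,0],
    [0,0,0],
    [0,0,0],
    [0,0,0],
    [0,0,0],
  ],
)

```text
clock: 22.78
position: [0.4493, -0.2727, 0.0939]
tool_rot: [3.141, -0.002, 0.282]
force: [-0.2, 0.1, 0.8]
grip_width: 0.0512
finger_force: 0.0
```

Call:
apply_moves(
  linear=[
    [-0.1,0,-0.2],
    [-0.2,0,-0.4],
    [-0.3,0,-0.6],
    [-0.3,0,-0.6],
    [-0.3,0,-0.6],
  ],
  delta_rot=[
    [0,0,0],
    [0,0,0],
    [0,0,0],
    [0,0,0],
    [0,0,0],
  ],
)

```text
clock: 23.2
position: [0.4201, -0.2818, 0.1526]
tool_rot: [3.14, -0.001, 0.28]
force: [-0.3, 0.4, -1.2]
grip_width: 0.0512
finger_force: 0.0
```

```bash
python3 - <<'E'
from h import *
cur(); a,_=grab('scene','s8'); b,_=grab('top','t8')
cr=lambda i,x,y:cv2.resize(i[y:y+75,x:x+100,::-1],(400,300),interpolation=cv2.INTER_CUBIC)
cv2.imwrite('pics/c8.png',np.vstack([np.hstack([cr(a,270,95),cr(b,360,205)]),np.hstack([cr(a,280,165),cr(b,265,160)])]))
P,uv=cloud('scene','s8',280,115,315,150); im=cv2.imread('pics/s8.png').astype(int)
k=(im[uv[:,1],uv[:,0],2]-im[uv[:,1],uv[:,0],1]>60)&(P[:,2]>.061)&(P[:,2]<.08);A=P[k];n=np.linalg.svd(A-A.mean(0))[2][2];print(len(A),A.mean(0),(A.min(0)+A.max(0))/2,n)
E
```

```text
t 23.2 p [ 0.4201 -0.2818  0.1526] q [ 1.06  0.49 -0.78  1.93  0.44  0.89 -1.23] F [-0.3  0.4 -1.2] w 0.0512 ff 0.0
105 [ 0.50156966 -0.25349295  0.06740174] [ 0.50013211 -0.25384832  0.0661766 ] [-0.03003719 -0.02624996 -0.99920404]
```

View pics/c8.png

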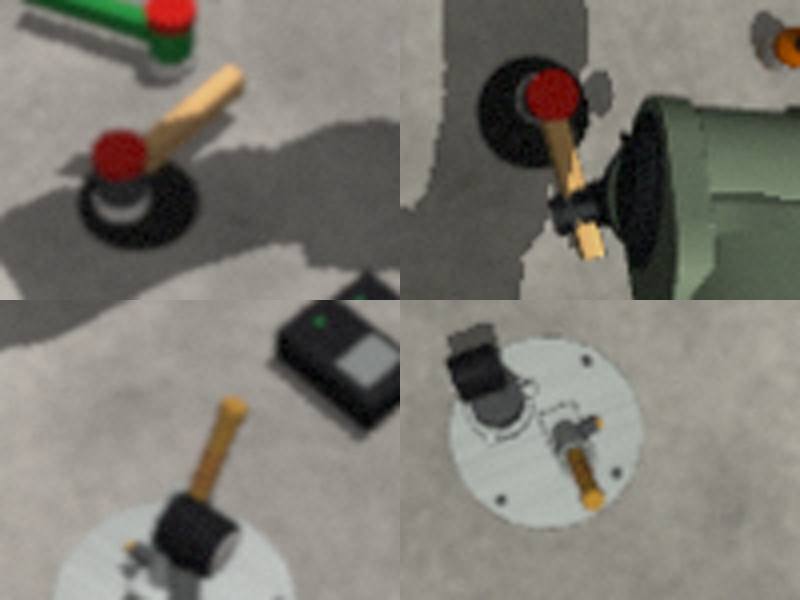

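The mallet stands upright on its pad, with its red face at about (550, 95) in the top crop. The punch is seated about 12 mm deeper in the tube.

```bash
python3 -c "
from workcell import workorder; print(workorder.job_done())"
```

```text
the job is handed in; nothing more can be done
None
```

The job is handed in, with no verdict returned: images show the punch head about 12 mm lower in the tube after the strike (so the pin should be down) and the mallet upright on its pad, about 11 mm off centre; I planned paths clear of the other things but did not re-measure them.

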